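Roll the sample bottle label-up and read it

ROBOT

A 6-joint arm with a two-finger parallel gripper is mounted at the origin on the work surface. World frame = base frame: x ahead of the robot, y to its left, z up, the work surface at z = 0. Lengths are in m, angles in degrees, forces in N, time in s.
With the tool pointing down it reaches from about 0.35 to 0.775 m from the base axis. Payload 7.3 kg.
Tool frame: the origin (TCP) lies at the very end of the fingers, on their centre line; the grasp point (between the pads) lies 19 mm behind it (env.hold_point_z is the distance from the TCP to the grasp point, in m); z points along the fingers, y is the line along which they close (so a half turn about z gives the same grasp; the last joint's range is limited). The gripper opens to 92 mm and grips with 3 to 60 N. Pads are 19 mm wide; open, the fingers measure 130 mm over their backs; the gripper's body (75 mm by 190 mm) begins 47 mm behind the grasp point.
Start: joints at [57.697, 19.595, 87.324, -0, 73.075, -8.365], TCP at [0.213, 0.48, 0.204] pointing down, gripper open.
Joint ranges: [-145.02, 145.02], [-44.19, 115.74], [2.07, 154.8], [-57.11, 237.11], [16.16, 152.29], [-177.93, 177.93]. Speed limits (degrees/s): [147.25, 147.25, 180, 180, 180, 180].

INTERFACE

Orientations are given as [roll, pitch, yaw] about the fixed x, y, z axes, in that order (R = Rz(yaw) Ry(pitch) Rx(roll)).
In Python, from rig import env, vision, job gives the robot as it stands.
- The arm moves only by the tool step_arm, never from a script. Its argument "commands" is a list that holds one entry, the list of rows, each a list of 7 numbers: the shift along the tool's x, y, z in units of 30 mm (1.0 is 30 mm), then the turn, a rotation vector about the tool's x, y, z in units of 6 degrees (1.0 is 6 degrees), then the opening, from 0 (shut) to 1 (fully open). A call has 1 to 8 rows; each row shifts and turns the commanded pose from where the row before left it, along the tool's axes as they then stand; what a row does not reach is not made up. A row lasts 1/12 s, in which the tool goes at most 41.7 mm and 7.16 degrees, less where a joint would pass 70% of its speed; a pose out of reach is approached as far as the arm can. A call is refused whole if a number of a shift passes 1 or a number of a turn 1, either way. A call with a gripper value outside its range is refused whole. The fingers move at their own pace and stop on an object; "squeeze" is the grip in N (left out, the last holds). Time passes only in rows, so rows that do not move let the fingers close. It gives the time, the measured TCP pose, the force, the opening and the grip force at its end, in the units of the state.
- env.observe(): the state, without advancing time (a new reading comes with each control period).
- vision.snapshot(name): name is "scene" or "top"; returns a dict with "image" (480x640x3 uint8, blue, green, red), "mtx" (3x3 intrinsics, pixels), "dist" ([k1, k2, p1, p2, k3] as OpenCV has them; the pictures are not rectified), "rvec" (rotation vector, rad) and "tvec" (3), from world to camera coordinates, as OpenCV has them. Camera axes: x right, y down, z forward; pixel columns grow to the right and rows downward; lengths in m; the calibration is good to about 2 mm. A picture is of the moment at which its call begins. There is no depth.
- job.hand_in(): hands the job in; it is judged then, once.
The state is a dict: "time": time; "joint_positions": joint angles; "qd": joint speeds; "joint_torque": joint torques, N m; "position": TCP position; "eef_rot": TCP orientation; "contact_force": force on the tool from outside, world axes, zero at the start; "ft_torque": the same for the moment, N m; "width": finger opening in m; "grasp_force": force on a finger pad.
Only numpy, scipy, OpenCV 4.12 (cv2) and the standard library are available. Lean on these libraries where they do the work, as an engineer would, in place of code of your own. Each camera call takes 0.05 s, during which the arm holds its last target. There are 200 camera calls.

TASK

The brown sample bottle is lying on the grey mat with its label turned away: roll it along the mat, without lifting it, until its label faces straight up. Then pick it up, lay it on the two-bar rest under the overhanging head of the label reader, centred on the rest with the cap towards the column and the label still straight up, and let go of it. Finally press the round button on the reader's sloping console fully down and release it, leaving the bottle lying there and all the other glassware and tools where they stand.

Things in the scene. Friction and masses are not known exactly. Their poses are not given: they have to be found in the camera images.
- bottle: Brown bottle lying on the mat, 0.17-0.32 kg. Body 56 mm diameter, 110 mm long; with shoulder and black cap (34 mm diameter) 150 mm. Origin on the axis, mid-body (balance point); own x along it to the cap (body -55 to 55 mm, cap end 95 mm). Cap starts to the robot's left, axis within 0.4 rad of world y. Rolls without sliding under a light press dragged over its top; soon stops
- label: White paper label with dark bars stuck on the bottle (turns with it), at an angle that differs each time; 48 mm along own x (0 to 48 mm) by 32 mm round the bottle, no thickness. Origin and x as the bottle's; own z points from the axis out through the label's middle: label up = own z up. Starts 75 to 180 degrees from up, on either side
- mat: Thin fixed grey rubber mat on which the bottle lies, 260 mm (own x, towards the robot's left) by 300 mm (own y, towards the robot), 3 mm thick; origin at the centre of its underside. The bottle may be rolled along own y either way; it starts within 30 mm of the middle of the mat in own y
- reader: Fixed ivory label reader. Origin under its middle on the bench; own x from its front (facing the mat) to its back, own y towards the robot; mm: base plate x -110 to 130, y -145 to 120, 14 thick; column x 60 to 120, y 5 to 95; head over the rest x -85 to 120, y 5 to 95, underside 160, top 215 high: come tilted, from the front; console x 10 to 130, y -133 to -37, 95 high, front sloping 0.70 rad
- rest (a point): Where the bottle's origin belongs, under the head, axes as the reader's: 71.2 mm above the bench at reader x -58, y 50 mm. The rest is two steel bars along x, 10 mm thick, 40 mm between centres, tops 50 mm high, from 67 mm in front of to 53 mm behind this point, with a low 52 mm wide crosspiece near each end. Cap to the column (reader's +x)
- button (a joint): Round spring push button on the console's slope: cap 32 mm in diameter in a 48 mm ring, pushed along the slope's inward normal (0.70 rad from vertical, down and to the reader's back). 0 = out, 0.008 m = fully down (5 N, 1.5 N to start); springs back
- button_top (a point): Centre of the button's cap face (moves with the cap); own z is the outward normal of the sloping face, 0.70 rad from vertical towards the reader's front; own axes are the reader's turned about its y
- beaker: Bystander: small glass beaker, 64 mm across, 70 mm high, beyond the mat; origin at the centre of its underside
- dish: Bystander: flat clear dish, 60 mm across, 14 mm high, on the reader's base plate in front of the console; origin at the centre of its underside
- scoop: Bystander: steel spoon 160 mm long, lying between the robot and the mat; origin under its middle
- wash_bottle: Bystander: white plastic wash bottle with a bent spout, 72 mm across, 208 mm high, standing on the robot's left; origin at the centre of its underside
- reagent: Bystander: brown reagent bottle standing on the robot's right, 72 mm across, 150 mm high; origin at the centre of its underside
- jar: Bystander: white jar, 60 mm across, 75 mm high, standing beyond mat and reader; origin at the centre of its underside
Mind the look-alikes: they are no part of the job. What is shaped like the bottle but blue or yellow is not meant.

How it is judged:
By the outcome, as a careful person would: the job done as asked, in the order asked, and still so for the second after the job is handed in, with the robot touching nothing.
It also fails if it takes over 72 s, if anything falls off the work surface, if the arm or the gripper's body presses on something with over 40 N, if the wrist force passes 120 N, or if a joint passes its speed limit or range.

## Working session

There is one attempt and no reset: what is moved stays moved. The work goes in short steps, Python scripts to look and compute and a tool call to move; the robot and the scene stay as the last step left them, time stands still between calls to the robot, and variables do not carry over. Pictures are saved under pics/ and viewed, at most 10 in all, crops included, and the job is handed in when it is done.

Besides the shell and the picture viewer there is one more tool, called after "Emit:" as name(argument=value, ...), one argument or row to a line, values as JSON. step_arm: Moves the arm, as the interface text tells. Its arguments: {"type":"object","properties":{"commands":{"type":"array"},"squeeze":{"type":"number"}},"required":["commands"]}

```bash
mkdir -p pics; ls
python3 - <<'E'
from rig import env,vision,job
import cv2,numpy as np
for n in("scene","top"):
    s=vision.snapshot(n);cv2.imwrite(f"pics/{n}0.png",s["image"])
    R=cv2.Rodrigues(s["rvec"])[0];print(n,s["mtx"].tolist(),s["dist"],(-R.T@s["tvec"].ravel()).round(3),R.round(2).tolist())
print(env.observe(),env.hold_point_z)
E
```

```text
pics
scene [[508.1694885388111, 0.0, 307.73929599921155], [0.0, 508.1694885388111, 234.232639708589], [0.0, 0.0, 1.0]] [-0.14195505  0.          0.          0.          0.        ] [ 1.229 -0.058  1.198] [[0.09, 1.0, 0.01], [0.84, -0.08, -0.53], [-0.53, 0.06, -0.85]]
top [[593.3256659162062, 0.0, 310.1819813039827], [0.0, 593.3256659162062, 238.75714337808], [0.0, 0.0, 1.0]] [-0.00108357  0.          0.          0.          0.        ] [ 0.41  -0.     1.564] [[-0.01, -1.0, 0.0], [-1.0, 0.01, -0.07], [0.07, -0.0, -1.0]]
{'time': 0.1, 'joint_positions': array([ 5.76959476e+01,  1.96339938e+01,  8.73712495e+01, -1.26963430e-03,
        7.30731712e+01, -8.36498433e+00]), 'qd': array([ 0.04768111, -0.10975419, -0.13530472, -0.06251921, -0.00037763,
       -0.08398438]), 'joint_torque': array([ 1.17514435e-03, -4.32003736e+01, -2.44695067e+01,  7.18549825e-02,
        5.26715477e-02, -1.01500052e-05]), 'position': array([0.21280485, 0.4795186 , 0.20360353]), 'eef_rot': array([-1.79922243e+02, -1.02064021e-02,  1.56061295e+02]), 'contact_force': array([-0.0290888 ,  0.21217552, -0.24374124]), 'ft_torque': array([-0.01388968, -0.02948742,  0.04349439]), 'grasp_force': 0.0, 'width': 0.09188108885736622} 0.0188
```

View pics/scene0.png

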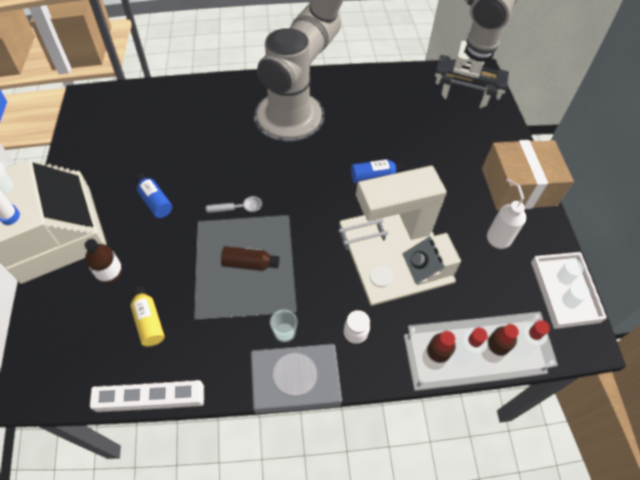

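View pics/top0.png

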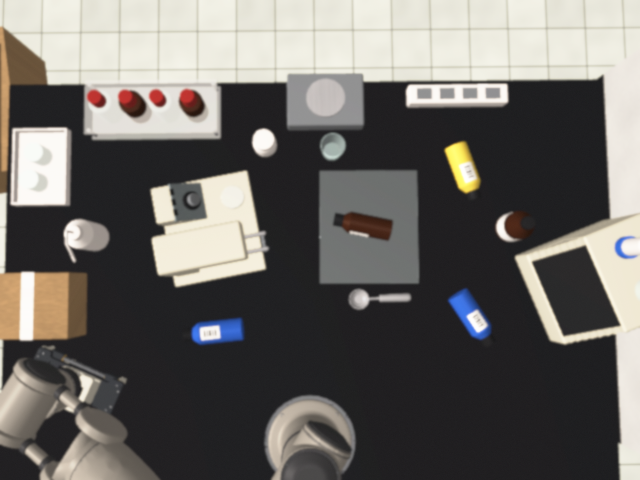

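```bash
cat > h.py <<'E'
from rig import env,vision,job
import cv2,numpy as np
def ray(s,p):
    R=cv2.Rodrigues(s["rvec"])[0]
    u=cv2.undistortPoints(np.array(p,float).reshape(-1,1,2),s["mtx"],s["dist"]).reshape(-1,2)
    return -R.T@np.ravel(s["tvec"]),np.c_[u,np.ones(len(u))]@R
def plane(s,p,z):
    c,d=ray(s,p);return c+d*((z-c[2])/d[:,2])[:,None]
def proj(s,P):
    return cv2.projectPoints(np.array(P,float).reshape(-1,1,3),s["rvec"],s["tvec"],s["mtx"],s["dist"])[0].reshape(-1,2)
E
python3 - <<'E'
from h import *
t=vision.snapshot("top");im=t["image"]
c=cv2.resize(im[195:255,315:415],None,fx=8,fy=8,interpolation=cv2.INTER_CUBIC)[:480,:]
cv2.imwrite("pics/crop1.png",cv2.resize(np.vstack([c,cv2.resize(im[160:295,140:275],None,fx=800/135,fy=800/135,interpolation=cv2.INTER_CUBIC)]),(450,720))[:600] if 0 else np.hstack([cv2.resize(c,(420,252)),cv2.resize(im[200:242,318:323],(5,252))]))
r=cv2.resize(im[160:295,140:275],(378,378),interpolation=cv2.INTER_CUBIC)
out=np.zeros((600,800,3),np.uint8);out[:480,:800]=c
cv2.imwrite("pics/crop1.png",out[:480])
r=cv2.resize(im[160:295,140:280],(600*140//135,600),interpolation=cv2.INTER_CUBIC);cv2.imwrite("pics/crop2.png",r)
b,g,rr=[im[...,i].astype(int) for i in range(3)]
roi=np.zeros(im.shape[:2],bool);roi[200:250,325:405]=1
lab=roi&(im.min(2)>130)
br=roi&((rr-b>12)|(im.max(2)<50)|lab)
br=cv2.morphologyEx(br.astype(np.uint8),cv2.MORPH_OPEN,np.ones((3,3)))
n,l,st,ce=cv2.connectedComponentsWithStats(br);k=1+np.argmax(st[1:,4]);print(st[k])
pts=np.argwhere(l==k)[:,::-1]
W=plane(t,pts,.031)[:,:2];m=W.mean(0);u,S,V=np.linalg.svd(W-m,full_matrices=False)
ax=V[0]*np.sign(V[0][1]);nr=np.array([-ax[1],ax[0]])
a=(W-m)@ax;q=(W-m)@nr
print("axis",ax,"ends",a.min(),a.max())
for lo in np.arange(-.08,.08,.01):
    s=(a>=lo)&(a<lo+.01)
    if s.any(): print(round(lo,3),q[s].min().round(4),q[s].max().round(4))
print("mean",m,"nr",nr)
L=np.argwhere(lab)[:,::-1]
if len(L):
    WL=plane(t,L,.031)[:,:2];print("label a",((WL-m)@ax).min(),((WL-m)@ax).max(),"q",((WL-m)@nr).min(),((WL-m)@nr).max(),len(L))
E
```

```text
[ 335  212   57   28 1097]
axis [0.20961629 0.97778372] ends -0.06980441556184211 0.07874314838552862
-0.07 -0.0268 0.0238
-0.06 -0.0273 0.0259
-0.05 -0.0268 0.0254
-0.04 -0.0273 0.026
-0.03 -0.0272 0.026
-0.02 -0.0272 0.0286
-0.01 -0.0267 0.0296
-0.0 -0.0271 0.0297
0.01 -0.0271 0.0297
0.02 -0.0276 0.0287
0.03 -0.0275 0.0298
0.04 -0.027 0.0242
0.05 -0.0224 0.0201
0.06 -0.0146 0.0125
0.07 -0.0151 0.012
mean [ 0.55445569 -0.14846892] nr [-0.97778372  0.20961629]
label a -0.011793549278105058 0.0344352068042333 q 0.020466439227241097 0.029768087523917613 68
```

View pics/crop1.png

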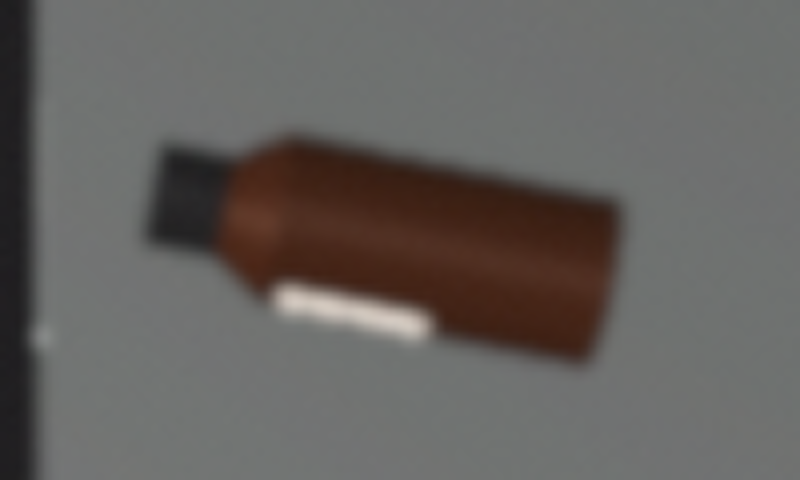

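View pics/crop2.png

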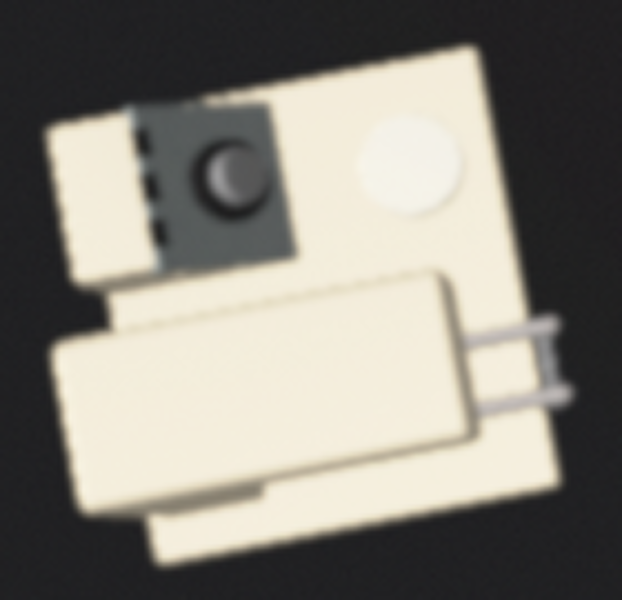

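Top view: label shows as a thin white strip on the robot-side flank of the bottle (crop 1, lower left), so it must roll away from the robot by about 80°. Crop 2 gives clear corners of the reader's plate and head.

```bash
cat >> h.py <<'E'
from scipy.spatial.transform import Rotation as Ro
def fit(M,W):
    M=np.array(M);W=np.array(W);mc=M.mean(0);wc=W.mean(0);a=M-mc;b=W-wc
    th=np.arctan2((a[:,0]*b[:,1]-a[:,1]*b[:,0]).sum(),(a*b).sum())
    R=np.array([[np.cos(th),-np.sin(th)],[np.sin(th),np.cos(th)]]);return th,wc-R@mc,R
def go(P,rpy=None,p0=None,r0=None):
    "turn (tool rotvec /6deg) then shift (tool axes /30mm after the turn)"
    o=env.observe();p0=o["position"] if p0 is None else np.array(p0);r0=o["eef_rot"] if r0 is None else r0
    A=Ro.from_euler("xyz",r0,degrees=True);B=A if rpy is None else Ro.from_euler("xyz",rpy,degrees=True) if not isinstance(rpy,Ro) else rpy
    print("turn",((A.inv()*B).as_rotvec(degrees=True)/6).round(2),"shift",(B.inv().apply(np.array(P)-p0)/.03).round(2))
E
python3 - <<'E'
from h import *
t=vision.snapshot("top");s=vision.snapshot("scene")
C=lambda p:np.array(p)/(600/135)+[140-.4,160-.4]
o=[((475,45),(-110,-145),14),((560,487),(-110,120),14),((157,565),(130,120),14),((440,272),(-85,5),215),((475,437),(-85,95),215),((80,515),(120,95),215),((52,345),(120,5),215),((45,130),(130,-133),95)]
W=[plane(t,[C(p)],z/1000)[0,:2] for p,_,z in o];M=[np.array(m)/1000 for _,m,_ in o]
th,T,R=fit(M,W);print("reader yaw",np.degrees(th),T.round(4));print("res mm",((np.array(M)@R.T+T-W)*1000).round(1).tolist())
X=lambda x,y:T+R@[x/1000,y/1000]
print("rest",X(-58,50),"xdir",R[:,0])
# button from two views
pt=C((238,172));c1,d1=ray(t,[pt]);im=s["image"][245:275,405:435]
ps=np.array([420.,259.]);c2,d2=ray(s,[ps]);A=np.c_[d1[0],-d2[0]];k=np.linalg.lstsq(A,c2-c1,rcond=None)[0]
b=(c1+d1[0]*k[0]+c2+d2[0]*k[1])/2;print("button",b,"gap",np.linalg.norm(c1+d1[0]*k[0]-c2-d2[0]*k[1]),"reader mm",R.T@(b[:2]-T)*1000)
for z in(.05,.06,.07):
  w=plane(t,[pt],z)[0];print(z,R.T@(w[:2]-T)*1000)
g=t["image"].astype(int);m=((abs(g-105).max(2)<22)).astype(np.uint8);m[:165]=0;m[290:]=0;m[:,:310]=0;m[:,425:]=0
q=cv2.minAreaRect(np.argwhere(m)[:,::-1].astype(np.float32));cor=plane(t,cv2.boxPoints(q),.003);print("mat",cor[:,:2].round(3).tolist(),cor.mean(0))
y=78.;go([.51,-.155,.30],[180,0,77.9])
E
```

```text
reader yaw 100.78370713377703 [0.5416 0.2406]
res mm [[-1.9, 0.0], [0.6, -0.2], [-1.0, -0.6], [2.3, -1.0], [-1.1, -0.0], [-1.6, -0.2], [-0.3, 1.6], [2.9, 0.5]]
rest [0.50333645 0.1742587 ] xdir [-0.18710198  0.9823405 ]
button [0.62349536 0.2909015  0.07592655] gap 0.005734937387044945 reader mm [ 34.10097825 -89.86106132]
0.05 [ 35.61969944 -93.34411633]
0.06 [ 33.98484606 -91.57627979]
0.07 [ 32.34999269 -89.80844325]
mat [[0.703, -0.032], [0.701, -0.296], [0.388, -0.288], [0.391, -0.029]] [ 0.54573593 -0.16115483  0.003     ]
turn [-1.000e-02  0.000e+00  1.303e+01] shift [-18.61  14.12  -3.2 ]
```

Emit:
step_arm(
  commands=[
    [[0,0,-0.8,0,0,0.9,0],[0,0,-0.8,0,0,0.9,0],[0,0,-0.8,0,0,0.9,0],[0,0,-0.8,0,0,0.9,0],[0,0,0,0,0,0.9,0],[0,0,0,0,0,0.9,0],[0,0,0,0,0,0.9,0],[0,0,0,0,0,0.9,0]],
  ],
)

```text
time: 0.92
position: [0.2129, 0.4798, 0.3002]
eef_rot: [-180.0, 0.0, 112.6]
contact_force: [0.1, -0.4, -0.5]
width: 0.0431
grasp_force: 0.0
```

Run:
```python
from h import *
go([.536,-.159,.30],[180,0,77.9])
```

```text
turn [0.   0.   5.78] shift [-1.856e+01  1.499e+01  1.000e-02]
```

Emit:
step_arm(
  commands=[
    [[0,0,0,0,0,0.9,0],[0,0,0,0,0,0.9,0],[0,0,0,0,0,0.9,0],[0,0,0,0,0,0.9,0],[0,0,0,0,0,0.9,0],[0,0,0,0,0,0.9,0],[0,0,0,0,0,0.37,0]],
  ],
)

```text
time: 1.5
position: [0.2129, 0.4798, 0.3001]
eef_rot: [-180.0, 0.0, 78.0]
contact_force: [-0.3, 0.1, -1.2]
width: 0.0012
grasp_force: 0.0
```

Emit:
step_arm(
  commands=[
    [[-0.77,0.62,0,0,0,0,0],[-0.77,0.62,0,0,0,0,0],[-0.77,0.62,0,0,0,0,0],[-0.77,0.62,0,0,0,0,0],[-0.77,0.62,0,0,0,0,0],[-0.77,0.62,0,0,0,0,0],[-0.77,0.62,0,0,0,0,0],[-0.77,0.62,0,0,0,0,0]],
  ],
)

```text
time: 2.17
position: [0.3213, 0.2672, 0.3002]
eef_rot: [180.0, -0.0, 78.3]
contact_force: [0.6, 0.2, -0.2]
width: 0.0006
grasp_force: 0.0
```

Emit:
step_arm(
  commands=[
    [[-0.77,0.62,0,0,0,0,0],[-0.77,0.62,0,0,0,0,0],[-0.77,0.62,0,0,0,0,0],[-0.77,0.62,0,0,0,0,0],[-0.77,0.62,0,0,0,0,0],[-0.77,0.62,0,0,0,0,0],[-0.77,0.62,0,0,0,0,0],[-0.77,0.62,0,0,0,0,0]],
  ],
)

```text
time: 2.83
position: [0.4294, 0.0559, 0.3003]
eef_rot: [180.0, -0.0, 78.2]
contact_force: [1.3, 0.5, -0.3]
width: 0.0003
grasp_force: 0.0
```

Emit:
step_arm(
  commands=[
    [[-0.77,0.62,0,0,0,0,0],[-0.77,0.62,0,0,0,0,0],[-0.77,0.62,0,0,0,0,0],[-0.77,0.62,0,0,0,0,0],[-0.77,0.62,0,0,0,0,0],[-0.77,0.62,0,0,0,0,0],[-0.77,0.62,0,0,0,0,0],[-0.77,0.62,0,0,0,0,0]],
  ],
)

```text
time: 3.5
position: [0.5374, -0.1553, 0.3]
eef_rot: [-180.0, -0.0, 78.2]
contact_force: [0.3, 0.4, 1.0]
width: 0.0004
grasp_force: 0.0
```

Emit:
step_arm(
  commands=[
    [[0,0,1,0,0,0,0],[0,0,1,0,0,0,0],[0,0,1,0,0,0,0],[0,0,1,0,0,0,0],[0,0,1,0,0,0,0],[0,0,1,0,0,0,0],[0,0,1,0,0,0,0],[0,0,0,0,0,0,0]],
  ],
)

```text
time: 4.17
position: [0.5334, -0.1523, 0.0846]
eef_rot: [-179.4, -0.1, 78.2]
contact_force: [-1.4, 0.4, -0.7]
width: 0.0005
grasp_force: 0.0
```

Emit:
step_arm(
  commands=[
    [[0,0,0,0,0,0,0],[0,0,0,0,0,0,0],[0,0,0,0,0,0,0]],
  ],
)

```text
time: 4.42
position: [0.5385, -0.1544, 0.0924]
eef_rot: [179.8, 0.0, 78.2]
contact_force: [-0.7, -0.5, -0.3]
width: 0.0006
grasp_force: 0.0
```

Run:
```python
from h import *
o=env.observe();print(o["position"],o["eef_rot"],o["joint_positions"]);go([.536,-.159,.062],[180,0,77.9])
```

```text
[ 0.5384865  -0.15443313  0.09244775] [1.79774752e+02 4.20618389e-02 7.82444939e+01] [-2.38446331e+01  2.94198427e+01  9.07164687e+01  7.00676891e-03
  5.96346268e+01 -1.20927397e+01]
turn [0.04 0.01 0.06] shift [-0.17 -0.05  1.01]
```

Emit:
step_arm(
  commands=[
    [[-0.09,-0.03,0.3,0,0,0,0],[-0.08,-0.03,0.3,0,0,0,0],[0,0,0.2,0,0,0,0],[0,0,0.15,0,0,0,0],[0,0,0.05,0,0,0,0],[0,0,0.03,0,0,0,0],[0,0,0,0,0,0,0],[0,0,0,0,0,0,0]],
  ],
)

```text
time: 5.08
position: [0.5345, -0.1585, 0.0594]
eef_rot: [180.0, -0.0, 78.2]
contact_force: [0.2, -0.2, 0.8]
width: 0.0003
grasp_force: 0.0
```

Emit:
step_arm(
  commands=[
    [[0,0,0.03,0,0,0,0],[0,0,0.03,0,0,0,0],[0,0,0,0,0,0,0],[0,0,0,0,0,0,0]],
  ],
)

```text
time: 5.42
position: [0.5343, -0.1585, 0.0575]
eef_rot: [180.0, -0.0, 78.2]
contact_force: [0.7, 0.1, -0.5]
width: 0.0004
grasp_force: 0.0
```

Emit:
step_arm(
  commands=[
    [[0,0,-0.12,0,0,0,0],[0,0.2,0,0,0,0,0],[0,0.2,0,0,0,0,0],[0,0,0,0,0,0,0],[0,0,0.05,0,0,0,0],[0,0,0.05,0,0,0,0],[0,0,0,0,0,0,0],[0,0,0,0,0,0,0]],
  ],
)

```text
time: 6.08
position: [0.5457, -0.1608, 0.0578]
eef_rot: [-180.0, -0.0, 78.2]
contact_force: [-0.2, -0.2, 0.4]
width: 0.0002
grasp_force: 0.0
```

Run:
```python
from h import *
a=vision.snapshot("scene");b=vision.snapshot("top")
c=cv2.resize(a["image"][215:290,195:295],(600,450),interpolation=cv2.INTER_CUBIC)
cv2.imwrite("pics/c3.png",c)
print(env.observe()["contact_force"],env.observe()["position"])
```

```text
[ 0.09750734 -0.31362148 -0.48363773] [ 0.5458958  -0.16090284  0.05806752]
```

View pics/c3.png

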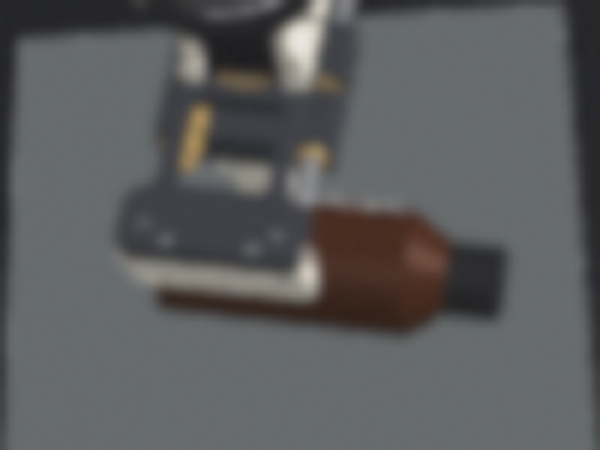

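The gripper stands over the bottle's middle (crop about 230,290), bottle undisturbed; tip not quite in contact. Press down gently.

Emit:
step_arm(
  commands=[
    [[0,0,0.03,0,0,0,0],[0,0,0.03,0,0,0,0],[0,0,0,0,0,0,0],[0,0,0,0,0,0,0]],
  ],
)

```text
time: 6.52
position: [0.546, -0.1609, 0.0563]
eef_rot: [-180.0, -0.0, 78.2]
contact_force: [-0.1, 0.7, 1.0]
width: 0.0006
grasp_force: 0.0
```

Emit:
step_arm(
  commands=[
    [[0,0,0.04,0,0,0,0],[0,0,0.04,0,0,0,0],[0,0,0,0,0,0,0],[0,0,0,0,0,0,0]],
  ],
)

```text
time: 6.85
position: [0.5459, -0.1609, 0.0538]
eef_rot: [-180.0, -0.0, 78.2]
contact_force: [0.2, 0.5, -0.6]
width: 0.0001
grasp_force: 0.0
```

Run:
```python
from h import *
o=env.observe();print(o["contact_force"],o["ft_torque"],o["position"])
a=vision.snapshot("top")["image"]
cv2.imwrite("pics/c4.png",cv2.resize(a[195:255,315:415],(800,480),interpolation=cv2.INTER_CUBIC))
```

```text
[ 0.16294544  0.50025573 -0.63262853] [-0.06891354  0.0708785  -0.02947099] [ 0.54592826 -0.16089799  0.05378403]
```

View pics/c4.png

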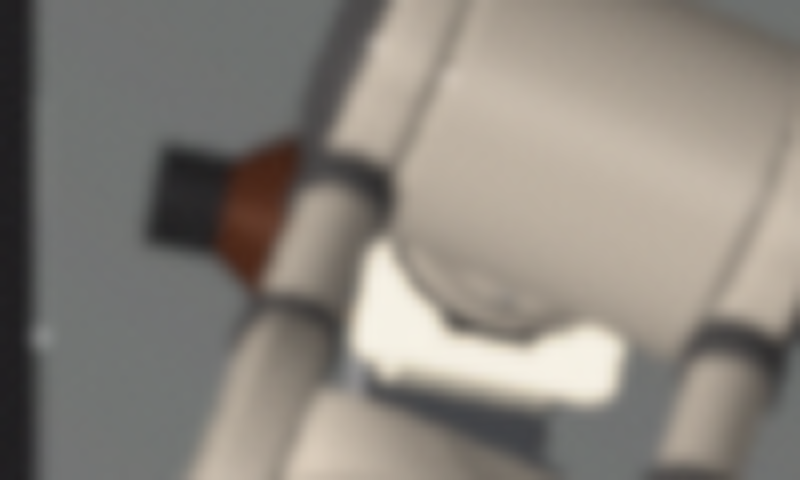

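Run:
```python
from h import *
s0=vision.snapshot("scene");im=cv2.imread("pics/scene0.png");o=env.observe()
b,g,r=[im[...,i].astype(int) for i in range(3)]
roi=np.zeros(b.shape,bool);roi[235:285,210:290]=1
m=(roi&((r-b>12)|(im.max(2)<50))).astype(np.uint8)
p=np.argwhere(m)[:,::-1];W=plane(s0,p,.031)[:,:2]
ax=np.array([.21,.978]);nr=np.array([-.978,.21]);O=np.array([.5505,-.1625])
print("scene: along",((W-O)@ax).min(),((W-O)@ax).max())
k=abs((W-O)@ax)<.05;q=((W-O)@nr)[k];print("across",np.percentile(q,[1,99]))
c,_=ray(s0,[[0,0]]);print("cam",c)
x=s0["image"][205:280,200:300];u=proj(s0,[o["position"],[.5505,-.1625,.059],o["position"]+np.array([0,0,.066])]);print(u)
x=cv2.resize(x,(800,600),interpolation=cv2.INTER_CUBIC)
for v,col in zip(u,((0,255,0),(0,0,255),(255,0,0))): cv2.circle(x,tuple(int(i) for i in (v-[200,205]+.5)*8),5,col,2)
cv2.imwrite("pics/c5.png",x)
```

```text
scene: along -0.0571410172130504 0.09553764128683993
across [-0.03003015  0.02772676]
cam [ 1.22948532 -0.05834014  1.19837401]
[[241.54755557 251.10989989]
 [240.78017515 251.63623391]
 [238.80705541 237.76379904]]
```

View pics/c5.png

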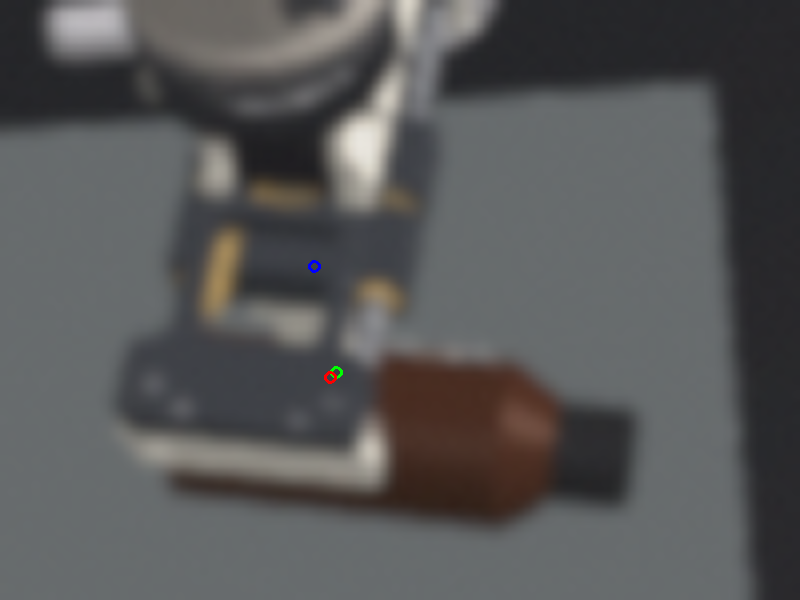

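Emit:
step_arm(
  commands=[
    [[0,0,0.04,0,0,0,0],[0,0,0.04,0,0,0,0],[0,0,0,0,0,0,0]],
  ],
)

```text
time: 7.2
position: [0.5459, -0.1608, 0.0512]
eef_rot: [-180.0, -0.0, 78.2]
contact_force: [-0.0, 0.5, 0.0]
width: 0.0004
grasp_force: 0.0
```

Run:
```python
from h import *
o=env.observe();print(o["contact_force"],o["ft_torque"],o["position"],o["joint_torque"])
```

```text
[-0.01155491  0.50899838  0.0389569 ] [-0.08890935  0.0764873   0.0121084 ] [ 0.54586338 -0.16083678  0.05122725] [-4.21501114e-03 -5.07018542e+01 -2.01070154e+01  6.04042271e-02
  2.16886197e-03  5.38971926e-04]
```

Emit:
step_arm(
  commands=[
    [[0,0,0.04,0,0,0,0],[0,0,0.04,0,0,0,0],[0,0,0,0,0,0,0]],
  ],
)

```text
time: 7.45
position: [0.5459, -0.1608, 0.0488]
eef_rot: [-180.0, -0.0, 78.2]
contact_force: [0.0, 1.1, -0.2]
width: 0.0003
grasp_force: 0.0
```

Emit:
step_arm(
  commands=[
    [[0,0,0.04,0,0,0,0],[0,0,0.04,0,0,0,0],[0,0,0,0,0,0,0]],
  ],
)

```text
time: 7.7
position: [0.5459, -0.1609, 0.0464]
eef_rot: [-180.0, -0.0, 78.2]
contact_force: [0.1, -0.4, -0.4]
width: 0.0005
grasp_force: 0.0
```

Emit:
step_arm(
  commands=[
    [[0,0,0.04,0,0,0,0],[0,0,0.04,0,0,0,0],[0,0,0,0,0,0,0]],
  ],
)

```text
time: 7.95
position: [0.5459, -0.1609, 0.0441]
eef_rot: [-180.0, -0.0, 78.2]
contact_force: [-0.0, -0.2, 1.1]
width: 0.0005
grasp_force: 0.0
```

Emit:
step_arm(
  commands=[
    [[0,0,0.04,0,0,0,0],[0,0,0.04,0,0,0,0],[0,0,0,0,0,0,0]],
  ],
)

```text
time: 8.2
position: [0.5459, -0.1608, 0.0416]
eef_rot: [-180.0, -0.0, 78.2]
contact_force: [-0.5, -0.2, 0.5]
width: 0.0006
grasp_force: 0.0
```

Run:
```python
from h import *
s=vision.snapshot("scene")["image"];im=cv2.imread("pics/scene0.png")
t=vision.snapshot("top")["image"];it=cv2.imread("pics/top0.png")
# does the visible shoulder/cap differ from the start?
print("scene diff",abs(s[245:275,262:282].astype(int)-im[245:275,262:282]).mean(),"top diff",abs(t[210:232,330:345].astype(int)-it[210:232,330:345]).mean())
x=np.vstack([cv2.resize(s[205:280,200:300],(400,300),interpolation=cv2.INTER_CUBIC),cv2.resize(im[205:280,200:300],(400,300),interpolation=cv2.INTER_CUBIC)])
cv2.imwrite("pics/c6.png",x)
```

```text
scene diff 0.39555555555555555 top diff 0.5464646464646464
```

View pics/c6.png

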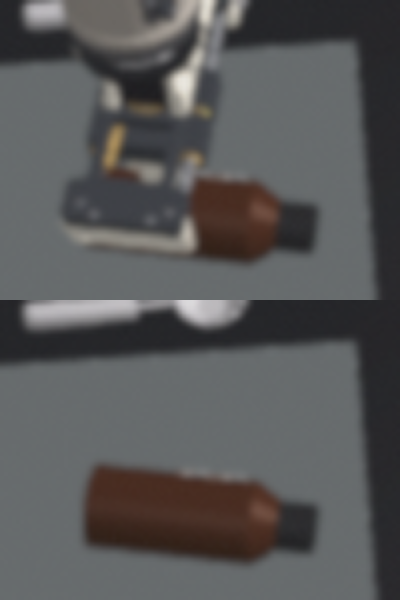

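Emit:
step_arm(
  commands=[
    [[0,0,0.04,0,0,0,0],[0,0,0.04,0,0,0,0],[0,0,0.04,0,0,0,0],[0,0,0,0,0,0,0]],
  ],
)

```text
time: 8.63
position: [0.5459, -0.1609, 0.038]
eef_rot: [-180.0, -0.0, 78.2]
contact_force: [0.3, -0.0, 0.2]
width: 0.0006
grasp_force: 0.0
```

Emit:
step_arm(
  commands=[
    [[0,0,0.05,0,0,0,0],[0,0,0.05,0,0,0,0],[0,0,0.05,0,0,0,0],[0,0,0,0,0,0,0]],
  ],
)

```text
time: 8.97
position: [0.5482, -0.1615, 0.0363]
eef_rot: [179.7, 0.0, 78.2]
contact_force: [-0.6, 1.5, 14.6]
width: 0.0007
grasp_force: 6.9
```

```bash
ls -la .
python3 - <<'E'
from h import *
print(env.observe()); print([a for a in dir(env) if a[0]!='_'])
E
```

```text
total 16
drwxr-xr-x  3 agent agent 4096 Dec  3 15:33 .
drwxr-xr-x 23 root  root  4096 Dec  3 15:32 ..
-rw-r--r--  1 agent agent 1235 Dec  3 15:35 h.py
drwxr-xr-x  2 agent agent 4096 Dec  3 15:38 pics
{'time': 8.9667, 'joint_positions': array([-2.41179096e+01,  3.45196727e+01,  9.19683590e+01,  4.55261575e-02,
        5.31869498e+01, -1.23834827e+01]), 'qd': array([ 0.02962392,  0.03200653,  0.21573267, -0.14002186, -0.00554166,
        0.06878621]), 'joint_torque': array([-8.93566422e-01, -4.31795669e+01, -1.60204911e+01, -2.97411522e-01,
       -1.87214795e-01,  3.47100744e-03]), 'position': array([ 0.54819972, -0.1614828 ,  0.03628265]), 'eef_rot': array([1.79674702e+02, 3.39486137e-02, 7.82383006e+01]), 'contact_force': array([-0.62728898,  1.5157361 , 14.58934707]), 'ft_torque': array([ 0.20951912,  0.03466679, -0.01872441]), 'grasp_force': 6.897035837173462, 'width': 0.000746787499938274}
['IKError', 'hold_point_z', 'observe']
```

Emit:
step_arm(
  commands=[
    [[0,0,-0.04,0,0,0,0],[0,0.05,0,0,0,0,0],[0,0.1,0,0,0,0,0],[0,0.1,0,0,0,0,0],[0,0.1,0,0,0,0,0],[0,0.1,0,0,0,0,0],[0,0.1,0,0,0,0,0],[0,0,0,0,0,0,0]],
  ],
)

```text
time: 9.63
position: [0.5641, -0.1649, 0.0366]
eef_rot: [179.8, 0.0, 78.2]
contact_force: [-0.5, 0.3, 10.2]
width: 0.0002
grasp_force: 5.4
```

```bash
cat >> h.py <<'E'
def cap():
    "cap centroid (dark blob at the bottle's left end) in top view, plane z .031"
    t=vision.snapshot("top");im=t["image"];m=np.zeros(im.shape[:2],np.uint8)
    m[175:280,324:350]=(im[175:280,324:350].max(2)<62)
    n,l,st,ce=cv2.connectedComponentsWithStats(m)
    k=[i for i in range(1,n) if st[i,4]>30]
    print("cap",[(st[i].tolist(),plane(t,[ce[i]],.033)[0].round(4).tolist()) for i in k])
E
python3 -c "
from h import *
cap();o=env.observe();print(o['contact_force'],o['position'])"
```

```text
cap [([335, 211, 10, 12, 93], [0.579, -0.0824, 0.033])]
[ 1.14027142 -0.16244542  9.48424121] [ 0.56396066 -0.16484454  0.0366217 ]
```

Emit:
step_arm(
  commands=[
    [[0,0.1,0,0,0,0,0],[0,0.1,0,0,0,0,0],[0,0.1,0,0,0,0,0],[0,0.1,0,0,0,0,0],[0,0.1,0,0,0,0,0],[0,0.1,0,0,0,0,0],[0,0,0,0,0,0,0]],
  ],
)

```text
time: 10.27
position: [0.5808, -0.1684, 0.0355]
eef_rot: [179.9, 0.0, 78.2]
contact_force: [0.3, -0.4, 6.4]
width: 0.0004
grasp_force: 3.3
```

```bash
python3 -c "
from h import *
cap();o=env.observe();print(o['contact_force'],o['position'])"
```

```text
cap [([335, 207, 11, 13, 102], [0.5874, -0.0841, 0.033])]
[ 0.94994238 -0.67816278  6.38903823] [ 0.58063185 -0.16838155  0.03548724]
```

Emit:
step_arm(
  commands=[
    [[0,0,-0.15,0,0,0,0],[0,0,-0.15,0,0,0,0],[0,-0.3,0,0,0,0,0],[0,-0.3,0,0,0,0,0],[0,-0.27,0,0,0,0,0],[0,0,0,0,0,0,0],[0,0,0,0,0,0,0]],
  ],
)

```text
time: 10.9
position: [0.554, -0.1626, 0.0441]
eef_rot: [-180.0, -0.0, 78.2]
contact_force: [0.5, -0.2, -0.3]
width: 0.0005
grasp_force: 0.0
```

Emit:
step_arm(
  commands=[
    [[0,0,0.1,0,0,0,0],[0,0,0.06,0,0,0,0],[0,0,0.05,0,0,0,0],[0,0,0.03,0,0,0,0],[0,0,0.03,0,0,0,0],[0,0,0,0,0,0,0]],
  ],
)

```text
time: 11.4
position: [0.5542, -0.1626, 0.0356]
eef_rot: [-180.0, -0.0, 78.2]
contact_force: [-0.0, 0.2, -0.0]
width: 0.0005
grasp_force: 0.0
```

```bash
python3 -c "
from h import *
cap();o=env.observe();print(o['contact_force'],o['position'])"
```

```text
cap [([335, 208, 11, 12, 101], [0.586, -0.084, 0.033])]
[-0.55604852  0.2721849   0.49582976] [ 0.55424182 -0.16259987  0.03573177]
```

Emit:
step_arm(
  commands=[
    [[0,0,-0.1,0,0,0,0],[0,0.17,0,0,0,0,0],[0,0,0,0,0,0,0],[0,0,0.05,0,0,0,0],[0,0,0.03,0,0,0,0],[0,0,0.03,0,0,0,0],[0,0,0,0,0,0,0]],
  ],
)

```text
time: 12.03
position: [0.5594, -0.1637, 0.0359]
eef_rot: [180.0, -0.0, 78.2]
contact_force: [0.1, 0.4, 1.9]
width: 0.0004
grasp_force: 1.2
```

Emit:
step_arm(
  commands=[
    [[0,0,0.02,0,0,0,0],[0,0.1,0,0,0,0,0],[0,0.1,0,0,0,0,0],[0,0.1,0,0,0,0,0],[0,0.1,0,0,0,0,0],[0,0.1,0,0,0,0,0],[0,0.1,0,0,0,0,0],[0,0,0,0,0,0,0]],
  ],
)

```text
time: 12.7
position: [0.5787, -0.1679, 0.0366]
eef_rot: [179.8, 0.0, 78.2]
contact_force: [-0.1, 1.6, 9.8]
width: 0.0005
grasp_force: 5.0
```

Emit:
step_arm(
  commands=[
    [[0,0.1,0,0,0,0,0],[0,0.1,0,0,0,0,0],[0,0.1,0,0,0,0,0],[0,0.1,0,0,0,0,0],[0,0.1,0,0,0,0,0],[0,0,0,0,0,0,0]],
  ],
)

```text
time: 13.2
position: [0.5931, -0.171, 0.0362]
eef_rot: [179.8, 0.0, 78.2]
contact_force: [1.0, -0.1, 7.0]
width: 0.0007
grasp_force: 3.8
```

```bash
python3 -c "
from h import *
cap();o=env.observe();print(o['contact_force'],o['position'])"
```

```text
cap [([336, 201, 11, 12, 97], [0.6034, -0.0874, 0.033])]
[0.11709806 0.27879577 8.00799204] [ 0.59293536 -0.17092628  0.03622825]
```

Emit:
step_arm(
  commands=[
    [[0,0,-0.2,0,0,0,0],[0,0,-0.8,0,0,0,0],[0,0,-0.9,0,0,0,0.5],[0,0,-0.9,0,0,0,1],[-0.5,0,-0.7,0,0,0,1],[-1,0,0,0,0,0,1],[-1,0,0,0,0,0,1],[-1,0,0,0,0,0,1]],
  ],
)

```text
time: 13.92
position: [0.5698, -0.2739, 0.1406]
eef_rot: [180.0, 0.0, 78.3]
contact_force: [0.8, 0.3, -1.2]
width: 0.036
grasp_force: 0.0
```

Emit:
step_arm(
  commands=[
    [[-1,-0.5,0,0,0,0,1],[-1,-0.5,0,0,0,0,1],[-0.5,-0.5,0,0,0.9,0,1],[0,-0.5,0,0,0.9,0,1],[0,0,0,0,0.9,0,1],[0,0,0,0,0.9,0,1],[0,0,0,0,0.9,0,1],[0,0,0,0,0.9,0,1]],
  ],
)

```text
time: 14.58
position: [0.4959, -0.3349, 0.1408]
eef_rot: [179.9, -32.6, 78.3]
contact_force: [-0.3, 0.2, 0.7]
width: 0.0887
grasp_force: 0.0
```

```bash
cat > lab.py <<'E'
from h import *
print(env.observe()["joint_positions"].round(1))
t=vision.snapshot("top");im=t["image"]
cv2.imwrite("pics/c7.png",cv2.resize(im[180:240,320:420],(800,480),interpolation=cv2.INTER_CUBIC))
b,g,rr=[im[...,i].astype(int) for i in range(3)]
roi=np.zeros(b.shape,bool);roi[180:245,325:405]=1
lab=roi&(im.min(2)>125)
br=roi&((rr-b>12)|(im.max(2)<55)|lab)
br=cv2.morphologyEx(br.astype(np.uint8),cv2.MORPH_OPEN,np.ones((3,3)))
n,l,st,ce=cv2.connectedComponentsWithStats(br);k=1+np.argmax(st[1:,4]);print(st[k])
W=plane(t,np.argwhere(l==k)[:,::-1],.031)[:,:2];c=W.mean(0);V=np.linalg.svd(W-c,full_matrices=False)[2]
ax=V[0]*np.sign(V[0][1]);nr=np.array([-ax[1],ax[0]]);a=(W-c)@ax;q=(W-c)@nr
body=(a>-.06)&(a<.03);qc=np.percentile(q[body],[.5,99.5]);print("axis",ax,np.degrees(np.arctan2(ax[1],ax[0])),"ends",a.min(),a.max(),"q",qc)
O=c+ax*((a.min()-.001+.055+a.max()+.001-.095)/2)+nr*qc.mean();print("origin",O)
# label profile across, subpixel, averaged along own x 6..42 mm
P=[];qs=np.arange(-.034,.0341,.001)
for q_ in qs:
    pts=np.array([np.r_[O+ax*x+nr*q_,.031] for x in np.arange(.006,.043,.003)])
    uv=proj(t,pts).astype(np.float32);v=cv2.remap(b.astype(np.float32),uv[:,:1],uv[:,1:],cv2.INTER_LINEAR);P.append(np.median(v))
P=np.array(P);th=(P.max()+np.percentile(P,15))/2;i=np.where(P>th)[0];print("profile",P.round(0)[::3]);
f=lambda j,k:qs[j]+(th-P[j])/(P[k]-P[j])*(qs[k]-qs[j])
e=[f(i[0],i[0]-1) if i[0] else qs[0],f(i[-1],i[-1]+1)]
C=ray(t,[[0,0]])[0];tilt=np.degrees(np.arctan2((C[:2]-O)@nr,C[2]-.031))
# ray through (q,z=.031) meets the cylinder: q cos(tilt)=r sin(th-tilt)
d=[np.degrees(np.arcsin(np.clip(x*np.cos(np.radians(tilt))/.028,-1,1)))+tilt for x in e]
print("edges mm",np.array(e)*1e3,"deg",d,"label angle towards robot",np.mean(d),"tilt",tilt)
E
python3 lab.py
```

```text
[-54.7  42.4  66.8  23.4  93.9 -46.2]
[ 337  200   58   28 1077]
axis [0.20843192 0.97803688] 77.96952544332461 ends -0.0694408339791852 0.07987604779058034 q [-0.02652538  0.02683729]
origin [ 0.58348144 -0.16988897]
profile [110.  99.  69.  37.  22.  20.  22.  46. 118. 204. 241. 245. 237. 225.
 218. 217. 223. 232. 223. 168. 104.  96. 109.]
edges mm [-9.29550251 24.21666235] deg [np.float64(-11.593699092023591), np.float64(66.62657142204083)] label angle towards robot 27.516436165008617 tilt 7.617574954893519
```

View pics/c7.png

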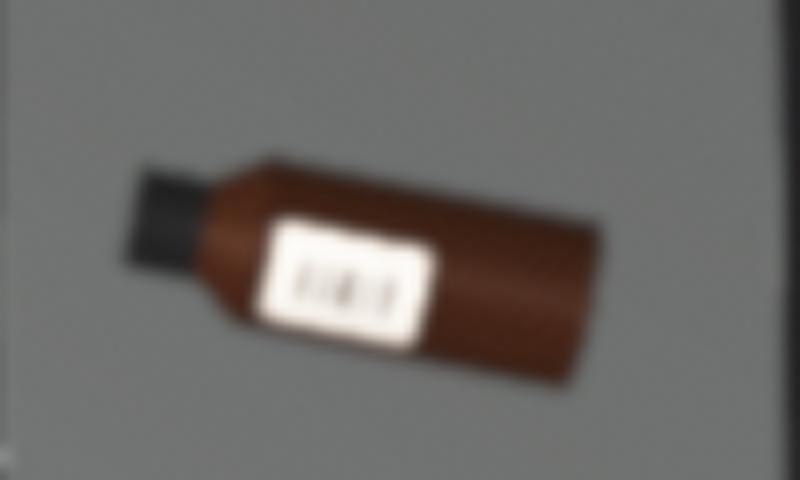

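Label now shows on the upper robot-side flank (crop px 255–435, 215–350), about 27° short of up. One more stroke of ~26 mm.

```bash
cat >> lab.py <<'E'
m=np.mean(e)*np.cos(np.radians(tilt));print("BY CENTRE",np.degrees(np.arcsin(m/.028/.8415))+tilt)
E
python3 - <<'E'
from h import *
o=env.observe();print(o["position"],o["eef_rot"])
go([.5757,-.1682,.06],[180,0,77.97])
E
```

```text
[ 0.49419075 -0.33636401  0.13777805] [-179.80991026  -33.04567976   77.92781791]
turn [-0.03 -5.51  0.  ] shift [6.05 1.49 2.59]
```

Emit:
step_arm(
  commands=[
    [[0,0,0,0,-0.92,0,0],[0,0,0,0,-0.92,0,0],[0,0,0,0,-0.92,0,0],[0,0,0,0,-0.92,0,0],[0,0,0,0,-0.92,0,0],[0,0,0,0,-0.92,0,0],[0.7,0.2,0,0,0,0,0],[0.9,0.2,0,0,0,0,0]],
  ],
)

```text
time: 15.3
position: [0.5177, -0.289, 0.1401]
eef_rot: [179.9, 0.9, 78.3]
contact_force: [0.9, 0.0, 0.4]
width: 0.0432
grasp_force: 0.0
```

Emit:
step_arm(
  commands=[
    [[0.9,0.22,0,0,0,0,0],[0.9,0.22,0,0,0,0,0],[0.9,0.22,0,0,0,0,0],[0.9,0.22,0,0,0,0,0],[0.5,0.13,0.5,0,0,0,0],[0.35,0.1,0.8,0,0,0,0],[0,0,0.7,0,0,0,0],[0,0,0.4,0,0,0,0]],
  ],
)

```text
time: 15.97
position: [0.5763, -0.165, 0.0636]
eef_rot: [-179.9, 0.7, 78.4]
contact_force: [-0.6, 0.2, -0.4]
width: 0.0006
grasp_force: 0.0
```

Emit:
step_arm(
  commands=[
    [[0,0,0.1,0,0,0,0],[0,0,0,0,0,0,0],[0,0,0,0,0,0,0],[0,0,0,0,0,0,0]],
  ],
)

```text
time: 16.3
position: [0.578, -0.1673, 0.0641]
eef_rot: [179.9, 0.8, 78.2]
contact_force: [0.7, -0.4, 0.7]
width: 0.0002
grasp_force: 0.0
```

Run:
```python
from h import *
o=env.observe();print(o["position"],o["eef_rot"],o["contact_force"])
go([.5757,-.1682,.041],[180,0,77.97])
```

```text
[ 0.5779817  -0.16728546  0.06408038] [179.85984666   0.75358319  78.23483706] [ 0.6956483  -0.37496738  0.70262185]
turn [0.02 0.13 0.04] shift [-0.05 -0.07  0.77]
```

Fix the small tilt, descend, contact, and drag.

Emit:
step_arm(
  commands=[
    [[-0.05,-0.07,0.3,0,0.13,0,0],[0,0,0.3,0,0,0,0],[0,0,0.15,0,0,0,0],[0,0,0.05,0,0,0,0],[0,0,0.05,0,0,0,0],[0,0,0.03,0,0,0,0],[0,0,0.03,0,0,0,0],[0,0,0,0,0,0,0]],
  ],
)

```text
time: 16.97
position: [0.5754, -0.1681, 0.036]
eef_rot: [179.9, -0.0, 78.3]
contact_force: [0.4, -0.6, 1.3]
width: 0.0003
grasp_force: 0.9
```

Emit:
step_arm(
  commands=[
    [[0,0,0.03,0,0,0,0],[0,0.13,0,0,0,0,0],[0,0.13,0,0,0,0,0],[0,0.13,0,0,0,0,0],[0,0.13,0,0,0,0,0],[0,0.13,0,0,0,0,0],[0,0.13,0,0,0,0,0],[0,0.1,0,0,0,0,0]],
  ],
)

```text
time: 17.63
position: [0.6026, -0.174, 0.0366]
eef_rot: [179.7, -0.0, 78.2]
contact_force: [0.5, -1.3, 8.8]
width: 0.0005
grasp_force: 4.3
```

Emit:
step_arm(
  commands=[
    [[0,0,0,0,0,0,0],[0,0,0,0,0,0,0],[0,0,-0.15,0,0,0,0],[0,0,-0.5,0,0,0,0],[0,0,-0.9,0,0,0,0.5],[0,0,-0.9,0,0,0,1],[-0.5,0,-0.7,0,0,0,1],[-0.9,0,0,0,0,0,1]],
  ],
)

```text
time: 18.3
position: [0.595, -0.2136, 0.1344]
eef_rot: [179.5, 0.0, 78.4]
contact_force: [0.9, -0.7, -0.2]
width: 0.0228
grasp_force: 0.0
```

Emit:
step_arm(
  commands=[
    [[-0.9,-0.5,0,0,0,0,1],[-0.9,-0.5,0,0,0,0,1],[-0.9,-0.5,0,0,0,0,1],[-0.9,-0.5,0,0,0.9,0,1],[0,-0.3,0,0,0.9,0,1],[0,0,0,0,0.9,0,1],[0,0,0,0,0.9,0,1],[0,0,0,0,0.9,0,1]],
  ],
)

```text
time: 18.97
position: [0.5025, -0.3069, 0.1298]
eef_rot: [179.9, -27.3, 78.3]
contact_force: [0.4, 0.5, -0.6]
width: 0.0758
grasp_force: 0.0
```

```bash
python3 lab.py
```

```text
[-51.   38.9  72.9  20.9  86.4 -44. ]
[ 338  195   58   28 1078]
axis [0.20939518 0.9778311 ] 77.91308915277503 ends -0.06984505545630908 0.08005142668054072 q [-0.02655803  0.02678444]
origin [ 0.5965196  -0.17295403]
profile [110.  98.  71.  58. 115. 191. 228. 230. 221. 216. 217. 222. 235. 244.
 243. 214. 136.  60.  26.  29.  55.  89. 107.]
edges mm [-20.59463894  13.42598277] deg [np.float64(-38.619062192412365), np.float64(36.453182061593374)] label angle towards robot -1.0829400654094954 tilt 8.113365726462382
BY CENTRE -0.5483689473893705
```

```bash
cat >> h.py <<'E'
def tilted(yaw,deg=40,spin=0): return Ro.from_euler("z",yaw,degrees=True)*Ro.from_euler("x",180,degrees=True)*Ro.from_euler("y",deg,degrees=True)*Ro.from_euler("z",spin,degrees=True)
E
python3 - <<'E'
from h import *
B=tilted(77.9);z=B.apply([0,0,1]);print(z)
O=np.array([.5965,-.173,.031]);ax=np.array([.2096,.9778,0])
T=O-ax*.025+z*.0218;print(T)
go(T-z*.08,B)
go(T,B,T-z*.08,B.as_euler("xyz",degrees=True))
E
```

```text
[ 0.13474021  0.62850695 -0.76604444]
[ 0.59419734 -0.18374355  0.01430023]
turn [-0.02  2.06  0.01] shift [1.2  2.16 3.26]
turn [ 0.  0. -0.] shift [0.   0.   2.67]
```

Emit:
step_arm(
  commands=[
    [[0,0,0,0,0.7,0,1],[0,0.3,0,0,0.7,0,1],[0,0.6,0,0,0.66,0,1],[0.3,0.6,0,0,0,0,1],[0.5,0.5,0,0,0,0,1],[0.4,0.16,0.4,0,0,0,1],[0,0,0.6,0,0,0,1],[0,0,0,0,0,0,1]],
  ],
)

```text
time: 19.68
position: [0.5753, -0.2694, 0.1265]
eef_rot: [-179.7, -39.5, 78.3]
contact_force: [0.2, 0.1, 0.0]
width: 0.0917
grasp_force: 0.0
```

Emit:
step_arm(
  commands=[
    [[0,0,0.8,0,0,0,1],[0,0,0.8,0,0,0,1],[0,0,0.4,0,0,0,1],[0,0,0,0,0,0,1],[0,0,0,0,0,0,1],[0,0,0,0,0,0,1]],
  ],
)

```text
time: 20.18
position: [0.5836, -0.2373, 0.0833]
eef_rot: [179.9, -39.4, 78.3]
contact_force: [1.1, -0.4, -0.2]
width: 0.0919
grasp_force: 0.0
```

Run:
```python
from h import *
o=env.observe();print(o["position"],o["eef_rot"],o["joint_positions"].round(1))
B=tilted(77.9);go([.5942,-.1837,.0143],B)
```

```text
[ 0.58359591 -0.23734498  0.08327668] [179.8828219  -39.35172553  78.2929994 ] [-46.   48.5  68.2  31.7  88.3 -42.4]
turn [-0.02  0.11  0.05] shift [-0.08 -0.03  2.93]
```

Emit:
step_arm(
  commands=[
    [[-0.08,-0.03,0.5,0,0.11,0.05,1],[0,0,0.6,0,0,0,1],[0,0,0.6,0,0,0,1],[0,0,0.6,0,0,0,1],[0,0,0.4,0,0,0,1],[0,0,0.2,0,0,0,1],[0,0,0,0,0,0,1],[0,0,0,0,0,0,1]],
  ],
)

```text
time: 20.85
position: [0.5937, -0.1836, 0.0142]
eef_rot: [-179.8, -40.1, 77.9]
contact_force: [0.8, -0.0, 0.2]
width: 0.0916
grasp_force: 0.0
```

Run:
```python
from h import *
o=env.observe();print(o["position"],o["eef_rot"],o["contact_force"])
B=tilted(77.9);go([.5942,-.1837,.0143],B)
```

```text
[ 0.59368488 -0.18362228  0.01424133] [-179.78987456  -40.07436357   77.86831799] [ 8.11540339e-01 -5.32302475e-04  1.61543161e-01]
turn [-0.03 -0.01 -0.  ] shift [ 0.    0.02 -0.  ]
```

Emit:
step_arm(
  commands=[
    [[0,0,0,0,0,0,0.7],[0,0,0,0,0,0,0.55],[0,0,0,0,0,0,0.4],[0,0,0,0,0,0,0.3],[0,0,0,0,0,0,0.3],[0,0,0,0,0,0,0.3]],
  ],
  squeeze=45,
)

```text
time: 21.35
position: [0.5936, -0.1834, 0.0142]
eef_rot: [-179.8, -40.1, 77.9]
contact_force: [0.8, 0.2, 0.7]
width: 0.0561
grasp_force: 0.7
```

Emit:
step_arm(
  commands=[
    [[0,0,0,0,0,0,0],[0,0,0,0,0,0,0],[0,0,0,0,0,0,0],[0,0,0,0,0,0,0]],
  ],
  squeeze=45,
)

```text
time: 21.68
position: [0.5937, -0.1834, 0.0142]
eef_rot: [-179.8, -40.1, 77.9]
contact_force: [0.7, -0.9, 1.3]
width: 0.0552
grasp_force: 45.0
```

```bash
python3 lab.py
python3 - <<'E'
from h import *
o=env.observe();print(o["position"],o["eef_rot"],o["contact_force"],o["grasp_force"],o["width"])
r0=o["eef_rot"];R=Ro.from_euler("xyz",r0,degrees=True)
print("lift .09 world:",(R.inv().apply([0,0,.09])/.03).round(2))
E
```

```text
[-42.4  51.5  75.   34.4  78.9 -44.9]
[ 338  192   67   39 1334]
axis [0.12457933 0.99220965] 82.84353692078969 ends -0.07960230392386176 0.09031843262486194 q [-0.0471159   0.05038458]
origin [ 0.59534298 -0.18322372]
profile [110.  96.  67.  52. 105. 181. 225. 228. 220. 214. 218. 221. 232. 244.
 241. 209. 131.  58.  26.  28.  56.  88. 106.]
edges mm [-20.33249044  13.34488913] deg [np.float64(-38.347070713501104), np.float64(35.86408979663383)] label angle towards robot -1.2414904584336384 tilt 7.678459385470453
BY CENTRE -0.771848772526039
[ 0.59365283 -0.18341002  0.0141794 ] [-179.78987056  -40.07063525   77.86457081] [ 0.31043847 -0.9445371   2.40029706] 44.99774694442749 0.054967749293727906
lift .09 world: [ 1.93 -0.01 -2.3 ]
```

Emit:
step_arm(
  commands=[
    [[0.2,0,-0.24,0,0,0,0],[0.4,0,-0.48,0,0,0,0],[0.48,0,-0.57,0,0,0,0],[0.48,0,-0.57,0,0,0,0],[0.3,0,-0.36,0,0,0,0],[0,0,0,0,0,0,0],[0,0,0,0,0,0,0]],
  ],
)

```text
time: 22.32
position: [0.5937, -0.1836, 0.101]
eef_rot: [-179.8, -40.0, 77.9]
contact_force: [-0.2, -0.1, -3.3]
width: 0.0549
grasp_force: 45.0
```

```bash
cat > place.py <<'E'
from h import *
import sys
o=env.observe();print(o["position"],o["eef_rot"],o["joint_positions"].round(1),o["grasp_force"])
R0=Ro.from_euler("xyz",[-179.79,-40.07,77.865],degrees=True)
rel=R0.inv().apply(np.array([.5965,-.173,.031])-[.59365,-.18341,.01418])
B=Ro.from_euler("z",100.78-77.9,degrees=True)*R0
def tcp(ob): return np.array(ob)-B.apply(rel)
rest=np.array([.5033,.1743,.0712]);xd=np.array([-.1871,.9823,0])
for d,h in ((-.15,.03),(-.15,.015),(0,.015),(0,.003),(0,0)):
    print(d,h,tcp(rest+xd*d+[0,0,h]).round(4),end=" ");go(tcp(rest+xd*d+[0,0,h]),B)
E
python3 place.py
```

```text
[ 0.59367609 -0.1835917   0.10100139] [-179.8001485   -40.01758161   77.89758003] [-42.4  45.2  72.5  33.7  86.2 -40. ] 44.9874472618103
-0.15 0.03 [0.5328 0.0163 0.0844] turn [ 2.45 -0.   -2.92] shift [ 4.94 -0.73  4.88]
-0.15 0.015 [0.5328 0.0163 0.0694] turn [ 2.45 -0.   -2.92] shift [ 4.62 -0.73  5.27]
0 0.015 [0.5047 0.1636 0.0694] turn [ 2.45 -0.   -2.92] shift [ 8.45 -0.72  8.48]
0 0.003 [0.5047 0.1636 0.0574] turn [ 2.45 -0.   -2.92] shift [ 8.19 -0.72  8.79]
0 0 [0.5047 0.1636 0.0544] turn [ 2.45 -0.   -2.92] shift [ 8.12 -0.72  8.87]
```

Emit:
step_arm(
  commands=[
    [[0,0,0,0.4,0,-0.48,0],[0,0,0,0.5,0,-0.6,0],[0,0,0,0.5,0,-0.6,0],[0,0,0,0.5,0,-0.6,0],[0,0,0,0.4,0,-0.48,0],[0,0,0,0.15,0,-0.16,0],[0.2,-0.03,0.2,0,0,0,0],[0.4,-0.06,0.4,0,0,0,0]],
  ],
)

```text
time: 22.98
position: [0.5862, -0.1599, 0.0966]
eef_rot: [-179.7, -40.2, 100.6]
contact_force: [-0.1, 0.5, -2.9]
width: 0.0552
grasp_force: 45.0
```

Emit:
step_arm(
  commands=[
    [[0.55,-0.08,0.55,0,0,0,0],[0.65,-0.1,0.65,0,0,0,0],[0.65,-0.1,0.65,0,0,0,0],[0.65,-0.1,0.65,0,0,0,0],[0.65,-0.1,0.65,0,0,0,0],[0.55,-0.08,0.5,0,0,0,0],[0.4,-0.06,0.4,0,0,0,0],[0.2,-0.02,0.2,0,0,0,0]],
  ],
)

```text
time: 23.65
position: [0.5314, 0.0172, 0.0837]
eef_rot: [-179.6, -40.2, 100.7]
contact_force: [0.8, -0.2, -3.3]
width: 0.055
grasp_force: 45.0
```

Emit:
step_arm(
  commands=[
    [[0,0,0,0,0,0,0],[0,0,0,0,0,0,0],[0,0,0,0,0,0,0]],
  ],
)

```text
time: 23.9
position: [0.5338, 0.0137, 0.0842]
eef_rot: [-179.8, -40.1, 100.7]
contact_force: [-0.1, -1.3, -2.3]
width: 0.055
grasp_force: 45.0
```

```bash
python3 place.py; sed -e 's/\[180:245,325:405\]/[205:255,255:330]/;s/im\[180:240,320:420\]/im[190:265,240:340]/' lab.py > lab2.py; python3 lab2.py | tail -7
```

```text
[0.53376707 0.01373267 0.08419225] [-179.83347906  -40.09539006  100.70737206] [-26.5  40.4  86.2  31.1  81.9 -49.7] 44.987711906433105
-0.15 0.03 [0.5328 0.0163 0.0844] turn [ 0.01 -0.   -0.  ] shift [ 0.07 -0.02  0.05]
-0.15 0.015 [0.5328 0.0163 0.0694] turn [ 0.01 -0.   -0.  ] shift [-0.25 -0.01  0.44]
0 0.015 [0.5047 0.1636 0.0694] turn [ 0.01 -0.   -0.  ] shift [ 3.58 -0.01  3.65]
0 0.003 [0.5047 0.1636 0.0574] turn [ 0.01 -0.   -0.  ] shift [ 3.32 -0.01  3.96]
0 0 [0.5047 0.1636 0.0544] turn [ 0.01 -0.   -0.  ] shift [ 3.25 -0.01  4.04]
[ 255  205   75   50 3189]
axis [-0.02668795  0.99964381] 91.52928840970654 ends -0.10577704668480753 0.08934564587435899 q [-0.06360305  0.06554683]
origin [0.5458868  0.02041379]
profile [ 33.  33.  33.  32.  31.  26.  25.  40.  88. 174. 226. 241. 235. 225.
 219. 217. 220. 225. 234. 231. 188. 109.  43.]
edges mm [-8.31504917 28.02499094] deg [np.float64(-12.121991077554748), np.float64(90.61157895937137)] label angle towards robot 39.24479394090831 tilt 5.083404422961232
BY CENTRE 29.70426952652455
```

```bash
cat > chk.py <<'E'
from h import *
t=vision.snapshot("top");im=t["image"];o=env.observe()
R0=Ro.from_euler("xyz",[-179.79,-40.07,77.865],degrees=True);R=Ro.from_euler("xyz",o["eef_rot"],degrees=True)
rel=R0.inv().apply(np.array([.5965,-.173,.031])-[.59365,-.18341,.01418])
O=o["position"]+R.apply(rel);ax=(R*R0.inv()).apply([np.cos(np.radians(77.9)),np.sin(np.radians(77.9)),0])
print("O",O.round(4),"ax",ax.round(3));nr=np.array([-ax[1],ax[0],0])
e=proj(t,[O+ax*.024+[0,0,.0265]])[0];x,y=e.astype(int)
m=np.zeros(im.shape[:2],np.uint8);r=16;m[y-r:y+r,x-r:x+r]=(im[y-r:y+r,x-r:x+r].min(2)>130)
n,l,st,ce=cv2.connectedComponentsWithStats(m)
for i in range(1,n):
    if st[i,4]>80:
        w=plane(t,[ce[i]],O[2]+.0265)[0];d=w-O-ax*.024
        a=np.degrees(np.arcsin(np.clip((d@nr)/.0265,-1,1)))
        q=cv2.minAreaRect(np.argwhere(l==i)[:,::-1].astype(np.float32))
        print("px",ce[i],"exp",e,"area",st[i,4],"along mm",(d@ax)*1e3,"across mm",(d@nr)*1e3,"~angle",a,"rect",q[1:])
E
python3 chk.py
```

```text
O [0.5324 0.0244 0.1011] ax [-0.186  0.983  0.001]
px [286.55183946 233.89966555] exp [287.79562732 233.2173652 ] area 299 along mm 3.299469591787542 across mm 1.0406346801058075 ~angle 2.2505399966981656 rect ((14.120361328125, 21.1805419921875), 78.69007110595703)
```

Emit:
step_arm(
  commands=[
    [[-0.15,0,0.18,0,0,0,0],[-0.1,0,0.2,0,0,0,0],[0.3,0,0.3,0,0,0,0],[0.5,0,0.45,0,0,0,0],[0.55,0,0.5,0,0,0,0],[0.55,0,0.5,0,0,0,0],[0.55,0,0.5,0,0,0,0],[0.5,0,0.4,0,0,0,0]],
  ],
)

```text
time: 24.67
position: [0.5092, 0.1354, 0.0668]
eef_rot: [-179.7, -40.2, 100.7]
contact_force: [-1.0, -0.4, -3.2]
width: 0.0551
grasp_force: 45.0
```

Emit:
step_arm(
  commands=[
    [[0.4,0,0.3,0,0,0,0],[0.3,0,0.2,0,0,0,0],[0.14,0,0.09,0,0,0,0],[0,0,0,0,0,0,0],[0,0,0,0,0,0,0],[0,0,0,0,0,0,0]],
  ],
)

```text
time: 25.17
position: [0.5052, 0.1625, 0.0699]
eef_rot: [-179.8, -40.1, 100.7]
contact_force: [-0.1, -0.1, -3.0]
width: 0.0548
grasp_force: 45.0
```

```bash
python3 place.py; python3 -c "
from h import *
print(env.observe()['contact_force'])"
```

```text
[0.5051786  0.16254623 0.06985311] [-179.84890353  -40.10795109  100.73619967] [-13.5  36.9  97.2  38.6  70.1 -45.8] 44.98804450035095
-0.15 0.03 [0.5328 0.0163 0.0844] turn [ 0.01 -0.01 -0.  ] shift [-3.49 -0.02 -3.56]
-0.15 0.015 [0.5328 0.0163 0.0694] turn [ 0.01 -0.01 -0.  ] shift [-3.81 -0.02 -3.18]
0 0.015 [0.5047 0.1636 0.0694] turn [ 0.01 -0.01 -0.  ] shift [ 0.02 -0.01  0.04]
0 0.003 [0.5047 0.1636 0.0574] turn [ 0.01 -0.01 -0.  ] shift [-0.24 -0.01  0.34]
0 0 [0.5047 0.1636 0.0544] turn [ 0.01 -0.01 -0.  ] shift [-0.3  -0.01  0.42]
[-0.12221252 -0.13947842 -2.95707844]
```

Run:
```python
from h import *
t=vision.snapshot("top");T=np.array([.5416,.2406]);th=np.radians(100.78);R=np.array([[np.cos(th),-np.sin(th)],[np.sin(th),np.cos(th)]])
im=cv2.imread("pics/top0.png");g=cv2.cvtColor(im,cv2.COLOR_BGR2GRAY)
# bars sampled across at reader x -122..-114 (over the dark bench) and -105..-95
for x in (-121,-118,-115):
    ys=np.arange(10,91,1.);P=[np.r_[T+R@[x/1e3,y/1e3],.05] for y in ys];uv=proj(t,P).astype(np.float32)
    v=cv2.remap(g,uv[:,:1],uv[:,1:],cv2.INTER_LINEAR).ravel().astype(float)
    k=v>np.median(v)+20;a=ys[(ys<50)&k];b=ys[(ys>=50)&k];print(x,a.mean() if len(a) else None,b.mean() if len(b) else None,v[::8])
```

```text
-121 29.5 68.5 [ 33.  36. 153. 142. 121. 127. 119. 166. 130.  35.  34.]
-118 29.0 68.5 [ 43.  42. 158. 147. 137. 142. 137. 171. 132.  42.  42.]
-115 29.0 68.5 [ 85.  83. 163. 148. 137. 142. 135. 169. 137.  82.  81.]
```

Emit:
step_arm(
  commands=[
    [[-0.06,0.02,0.08,0,0,0,0],[-0.08,0.02,0.1,0,0,0,0],[-0.06,0,0.08,0,0,0,0],[-0.04,0,0.05,0,0,0,0],[0,0,0,0,0,0,0],[0,0,0,0,0,0,0]],
  ],
)

```text
time: 25.72
position: [0.5056, 0.164, 0.058]
eef_rot: [-179.8, -40.2, 100.7]
contact_force: [-0.9, 0.5, -2.9]
width: 0.0545
grasp_force: 45.0
```

```bash
python3 place.py|tail -1; python3 -c "
from h import *
o=env.observe();print(o['contact_force'],o['position'])"
```

```text
0 0 [0.5047 0.1636 0.0544] turn [-0.   -0.01 -0.  ] shift [-0.08 -0.03  0.09]
[-0.9271356   0.47909739 -2.94121155] [0.50559605 0.16401442 0.05795324]
```

Emit:
step_arm(
  commands=[
    [[-0.05,0,0.02,0,0,0,0],[-0.03,0,0.025,0,0,0,0],[-0.02,0,0.025,0,0,0,0],[0,0,0,0,0,0,0],[0,0,0,0,0,0,0]],
  ],
)

```text
time: 26.13
position: [0.5062, 0.1631, 0.0548]
eef_rot: [-179.9, -40.1, 100.8]
contact_force: [1.7, 0.0, -0.4]
width: 0.0549
grasp_force: 45.0
```

Emit:
step_arm(
  commands=[
    [[-0.015,0,0.02,0,0,0,0],[0,0,0,0,0,0,0],[0,0,0,0,0,0,0]],
  ],
)

```text
time: 26.38
position: [0.5065, 0.1632, 0.0545]
eef_rot: [-179.9, -40.1, 100.8]
contact_force: [2.6, 0.5, 3.9]
width: 0.055
grasp_force: 45.0
```

Emit:
step_arm(
  commands=[
    [[0,0.03,0,0,0,0,0],[0,0,0,0,0,0,0],[0,0,0,0,0,0,0]],
  ],
)

```text
time: 26.63
position: [0.5066, 0.1633, 0.0543]
eef_rot: [-179.8, -40.2, 100.8]
contact_force: [-0.5, -1.5, 6.0]
width: 0.0547
grasp_force: 45.0
```

```bash
python3 chk.py
```

```text
O [0.5052 0.174  0.0712] ax [-0.187  0.982  0.002]
px [226.42394504 244.5515211 ] exp [227.81402594 245.72095387] area 1019 along mm 2.874931593563595 across mm -3.5285618373757424 ~angle -7.651846370098659 rect ((31.0, 31.0), 90.0)
```

Emit:
step_arm(
  commands=[
    [[0,0,0,0,0,0,0.62],[0,0,0,0,0,0,0.7],[0,0,0,0,0,0,0.8],[0,0,0,0,0,0,1],[0,0,0,0,0,0,1],[0,0,0,0,0,0,1]],
  ],
)

```text
time: 27.18
position: [0.5066, 0.1634, 0.0537]
eef_rot: [-179.8, -40.1, 100.7]
contact_force: [-0.5, 0.4, 0.3]
width: 0.0859
grasp_force: 0.0
```

Emit:
step_arm(
  commands=[
    [[0,0,-0.2,0,0,0,1],[0,0,-0.4,0,0,0,1],[0,0,-0.7,0,0,0,1],[0,0,-0.8,0,0,0,1],[0,0,-0.9,0,0,0,1],[0,0,-0.9,0,0,0,1],[0,0,-0.9,0,0,0,1],[0,0,-0.9,0,0,0,1]],
  ],
)

```text
time: 27.85
position: [0.5279, 0.0535, 0.1866]
eef_rot: [-179.8, -40.1, 100.7]
contact_force: [0.4, -0.2, 0.5]
width: 0.0919
grasp_force: 0.0
```

Emit:
step_arm(
  commands=[
    [[-0.5,0,-0.3,0,0,0,0],[-0.9,0,0,0,0,0,0],[-0.7,0,0,0,0,0,0],[0,0,0,0,0,0,0],[0,0,0,0,0,0,0]],
  ],
)

```text
time: 28.27
position: [0.5378, 0.0013, 0.1505]
eef_rot: [-179.7, -40.2, 100.6]
contact_force: [0.1, 1.1, 0.6]
width: 0.0636
grasp_force: 0.0
```

Run:
```python
from h import *
o=env.observe();print(o["position"],o["eef_rot"],o["joint_positions"].round(1))
t=vision.snapshot("top");s=vision.snapshot("scene")
a=cv2.resize(t["image"][215:265,195:285],(720,400),interpolation=cv2.INTER_CUBIC);b=cv2.resize(s["image"][205:255,325:415],(360,200),interpolation=cv2.INTER_CUBIC)
cv2.imwrite("pics/c8.png",np.vstack([a,np.hstack([b,cv2.resize(s["image"][170:310,330:470],(200,200)),np.zeros((200,160,3),np.uint8)])]))
T=np.array([.5416,.2406]);th=np.radians(100.78);R=np.array([[np.cos(th),-np.sin(th)],[np.sin(th),np.cos(th)]])
X=lambda x,y,z:np.r_[T+R@[x/1e3,y/1e3],z/1e3]
print("bottle back end exp top",proj(t,[X(-113,50,71),X(-113,22,71),X(-113,78,71)]))
# sample along body axis at z=99 (top line) to find the back end; across at x=-100
im=t["image"].astype(int)
xs=np.arange(-130,-84,1.);uv=proj(t,[X(x,50,71) for x in xs]).round().astype(int);print("along",[(x,im[v,u].tolist()) for x,(u,v) in list(zip(xs,uv))[::3]])
ys=np.arange(10,92,2.);uv=proj(t,[X(-98,y,71) for y in ys]).round().astype(int);print("across",[(y,im[v,u,0]) for y,(u,v) in zip(ys,uv)])
```

```text
[0.5377526  0.00129505 0.15048026] [-179.69650187  -40.20646307  100.58144361] [-27.4  36.4  81.7  30.4  89.7 -45.9]
bottle back end exp top [[259.92797461 240.970573  ]
 [257.81159902 230.12245691]
 [262.04994784 251.84718531]]
along [(np.float64(-130.0), [33, 33, 32]), (np.float64(-127.0), [74, 74, 73]), (np.float64(-124.0), [112, 111, 111]), (np.float64(-121.0), [137, 136, 136]), (np.float64(-118.0), [141, 141, 142]), (np.float64(-115.0), [117, 118, 120]), (np.float64(-112.0), [84, 89, 95]), (np.float64(-109.0), [36, 46, 67]), (np.float64(-106.0), [32, 45, 75]), (np.float64(-103.0), [33, 47, 78]), (np.float64(-100.0), [35, 48, 80]), (np.float64(-97.0), [35, 48, 80]), (np.float64(-94.0), [35, 48, 80]), (np.float64(-91.0), [33, 46, 78]), (np.float64(-88.0), [33, 47, 79]), (np.float64(-85.0), [34, 48, 79])]
across [(np.float64(10.0), np.int64(221)), (np.float64(12.0), np.int64(221)), (np.float64(14.0), np.int64(220)), (np.float64(16.0), np.int64(215)), (np.float64(18.0), np.int64(190)), (np.float64(20.0), np.int64(137)), (np.float64(22.0), np.int64(137)), (np.float64(24.0), np.int64(
[... 435 characters left out ...]
.int64(35)), (np.float64(52.0), np.int64(33)), (np.float64(54.0), np.int64(28)), (np.float64(56.0), np.int64(28)), (np.float64(58.0), np.int64(24)), (np.float64(60.0), np.int64(21)), (np.float64(62.0), np.int64(21)), (np.float64(64.0), np.int64(20)), (np.float64(66.0), np.int64(20)), (np.float64(68.0), np.int64(20)), (np.float64(70.0), np.int64(23)), (np.float64(72.0), np.int64(53)), (np.float64(74.0), np.int64(53)), (np.float64(76.0), np.int64(117)), (np.float64(78.0), np.int64(181)), (np.float64(80.0), np.int64(214)), (np.float64(82.0), np.int64(221)), (np.float64(84.0), np.int64(221)), (np.float64(86.0), np.int64(222)), (np.float64(88.0), np.int64(222)), (np.float64(90.0), np.int64(221))]
```

View pics/c8.png

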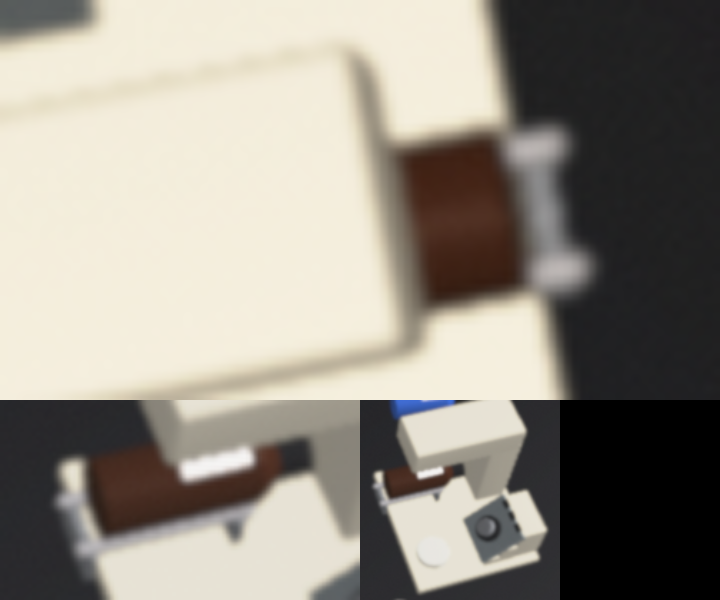

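Bottle lies on the rest (back end ≈ 1 mm from nominal), label visible up under the head. Now the label check and button location.

Run:
```python
from h import *
t=vision.snapshot("top");s=vision.snapshot("scene")
T=np.array([.5416,.2406]);th=np.radians(100.78);R=np.array([[np.cos(th),-np.sin(th)],[np.sin(th),np.cos(th)]])
X=lambda x,y,z:np.r_[T+R@[x/1e3,y/1e3],z/1e3]
g=s["image"][...,0].astype(np.float32)
for x in (-46,-38,-30,-22):
    an=np.arange(-80,1,2.);P=[X(x,50+28*np.sin(np.radians(a)),71.2+28*np.cos(np.radians(a))) for a in an];uv=proj(s,P).astype(np.float32)
    print(x,"label edge exp -33:",[(int(a),int(w)) for a,w in zip(an,cv2.remap(g,uv[:,:1],uv[:,1:],1).ravel())][8::2][:14])
def ring(c,im,r):
    u,v=c;sub=im[v-r:v+r,u-r:u+r].max(2);m=(sub<45).astype(np.uint8)
    n,l,st,ce=cv2.connectedComponentsWithStats(m);k=1+np.argmax(st[1:,4])
    pts=np.argwhere(l==k)[:,::-1];h=cv2.convexHull(pts.astype(np.int32));e=cv2.fitEllipse(h);print(st[k],e);return np.array(e[0])+[u-r,v-r]
p1=ring((192,199),t["image"],12);p2=ring((419,259),s["image"],13);print(p1,p2)
c1,d1=ray(t,[p1]);c2,d2=ray(s,[p2]);k=np.linalg.lstsq(np.c_[d1[0],-d2[0]],c2-c1,rcond=None)[0]
a=c1+d1[0]*k[0];b=c2+d2[0]*k[1];m=(a+b)/2;print("ring",m,"gap",np.linalg.norm(a-b),"reader",R.T@(m[:2]-T)*1e3)
for z in (.05,.06,.07): print(z,R.T@(plane(t,[p1],z)[0,:2]-T)*1e3,R.T@(plane(s,[p2],z)[0,:2]-T)*1e3)
```

```text
-46 label edge exp -33: [(-64, 30), (-60, 30), (-56, 31), (-52, 37), (-48, 55), (-44, 90), (-40, 145), (-36, 194), (-32, 229), (-28, 238), (-24, 238), (-20, 230), (-16, 212), (-12, 178)]
-38 label edge exp -33: [(-64, 30), (-60, 30), (-56, 32), (-52, 38), (-48, 51), (-44, 91), (-40, 143), (-36, 195), (-32, 226), (-28, 238), (-24, 240), (-20, 238), (-16, 220), (-12, 191)]
-30 label edge exp -33: [(-64, 30), (-60, 30), (-56, 31), (-52, 35), (-48, 56), (-44, 95), (-40, 150), (-36, 205), (-32, 231), (-28, 240), (-24, 241), (-20, 231), (-16, 207), (-12, 177)]
-22 label edge exp -33: [(-64, 30), (-60, 31), (-56, 32), (-52, 38), (-48, 58), (-44, 92), (-40, 149), (-36, 198), (-32, 231), (-28, 240), (-24, 239), (-20, 230), (-16, 211), (-12, 178)]
[ 4  6 14 16 46] ((10.928118705749512, 13.587454795837402), (13.409801483154297, 16.7168025970459), 147.7476806640625)
[12 17  8  5 12] ((13.5, 15.5), (11.401754379272461, 11.401754379272461), 149.03256225585938)
[190.92811871 200.5874548 ] [419.5 261.5]
ring [0.61995057 0.29747077 0.0556752 ] gap 0.00026225949178973045 reader [ 41.2125846  -87.60490158]
0.05 [ 42.29026922 -88.63997974] [ 43.38266852 -84.9298145 ]
0.06 [ 40.61121277 -86.90330161] [ 39.32729747 -89.58772922]
0.07 [ 38.93215632 -85.16662349] [ 35.27192643 -94.24564394]
```

```bash
cat > btn.py <<'E'
from h import *
o=env.observe();print(o["position"],o["eef_rot"],o["joint_positions"].round(1),o["contact_force"].round(1))
T=np.array([.5416,.2406]);th=np.radians(100.78);xd=np.array([np.cos(th),np.sin(th),0]);yd=np.array([-xd[1],xd[0],0]);Z=np.array([0,0,1.])
n=-np.sin(.7)*xd+np.cos(.7)*Z
C=np.r_[T,0]+xd*.042-yd*.085+Z*.057+n*.010
B=tilted(100.78,25,90);P=C+.0217*B.apply([0,0,1])
print("contact TCP",P,"inward in tool units/10mm",(B.inv().apply(-n)*.01/.03).round(3))
for name,q in (("high",P+n*.04+Z*.15),("hover",P+n*.03),("near",P+n*.006)): print(name,q.round(4),end=" ");go(q,B)
print("up .1 now",(Ro.from_euler("xyz",o["eef_rot"],degrees=True).inv().apply([0,0,.1])/.03).round(2))
E
python3 btn.py
```

```text
[0.53800092 0.00278858 0.15167222] [-179.87057956  -40.1171553   100.85152312] [-27.2  36.3  81.7  30.4  89.7 -45.9] [-0.1  1.  -1. ]
contact TCP [0.616734   0.30043756 0.04498154] inward in tool units/10mm [-0.    -0.087  0.322]
high [0.6216 0.2751 0.2256] turn [-2.   -1.96 14.92] shift [ 4.43 -8.65  1.32]
hover [0.6203 0.2815 0.0679] turn [-2.   -1.96 14.92] shift [ 4.43 -6.62  6.17]
near [0.6175 0.2966 0.0496] turn [-2.   -1.96 14.92] shift [ 4.43 -6.83  6.94]
up .1 now [ 2.15 -0.01 -2.55]
```

Emit:
step_arm(
  commands=[
    [[0.54,0,-0.64,0,0,0,0],[0.54,0,-0.64,0,0,0,0],[0.54,0,-0.64,0,-0.8,0,0],[0.4,0,-0.64,0,-0.9,0,0],[0,0,0,0,-0.8,0.5,0],[0,0,0,0,0,0.9,0],[0,0,0,0,0,0.95,0],[0,0,0,0,0,0.95,0]],
  ],
)

```text
time: 29.13
position: [0.5382, 0.0023, 0.2502]
eef_rot: [-170.7, -23.4, 79.0]
contact_force: [-0.2, 0.3, -0.5]
width: 0.0006
grasp_force: 0.0
```

Emit:
step_arm(
  commands=[
    [[0,0,0,0,0,0.95,0],[0,0,0,0,0,0.95,0],[0,0,0,0,0,0.95,0],[0,0,0,0,0,0.95,0],[0,0,0,0,0,0.95,0],[0,0,0,0,0,0.95,0],[0,0,0,0,0,0.95,0],[0,0,0,0,0,0.95,0]],
  ],
)

```text
time: 29.8
position: [0.5383, 0.0018, 0.2496]
eef_rot: [-156.8, -9.9, 33.2]
contact_force: [0.8, 0.1, -0.3]
width: 0.0004
grasp_force: 0.0
```

Emit:
step_arm(
  commands=[
    [[0,0,0,0,0,0.95,0],[0,0,0,0,0,0.95,0],[0,0,0,0,0,0.95,0],[0,0,0,0,0,0.8,0],[0,0,0,0,0,0,0],[0,0,0,0,0,0,0]],
  ],
)

```text
time: 30.3
position: [0.5383, 0.0015, 0.2494]
eef_rot: [-154.9, -1.0, 13.6]
contact_force: [-0.2, -0.7, 0.2]
width: 0.0007
grasp_force: 0.0
```

```bash
python3 btn.py
```

```text
[0.53834922 0.00154591 0.24942061] [-154.89266557   -0.99359002   13.56908024] [-21.4  25.4  76.3  20.9  92.4  53.1] [-0.2 -0.7  0.2]
contact TCP [0.616734   0.30043756 0.04498154] inward in tool units/10mm [-0.    -0.087  0.322]
high [0.6216 0.2751 0.2256] turn [-0.02  0.05  0.49] shift [ 4.43 -7.31  4.29]
hover [0.6203 0.2815 0.0679] turn [-0.02  0.05  0.49] shift [ 4.43 -5.29  9.14]
near [0.6175 0.2966 0.0496] turn [-0.02  0.05  0.49] shift [ 4.43 -5.5   9.91]
up .1 now [ 0.06 -1.41 -3.02]
```

Emit:
step_arm(
  commands=[
    [[0,0,0,0,0,0.49,0],[0.37,-0.6,0.36,0,0,0,0],[0.37,-0.6,0.36,0,0,0,0],[0.37,-0.6,0.36,0,0,0,0],[0.37,-0.6,0.36,0,0,0,0],[0.37,-0.6,0.36,0,0,0,0],[0.37,-0.6,0.36,0,0,0,0],[0.37,-0.6,0.36,0,0,0,0]],
  ],
)

```text
time: 30.97
position: [0.5876, 0.1605, 0.2337]
eef_rot: [-154.9, 0.3, 10.9]
contact_force: [-0.2, -0.6, 0.3]
width: 0.0004
grasp_force: 0.0
```

Emit:
step_arm(
  commands=[
    [[0.37,-0.6,0.36,0,0,0,0],[0.37,-0.6,0.36,0,0,0,0],[0.37,-0.6,0.36,0,0,0,0],[0.37,-0.6,0.36,0,0,0,0],[0.36,-0.6,0.36,0,0,0,0],[0,0,0,0,0,0,0],[0,0,0,0,0,0,0]],
  ],
)

```text
time: 31.55
position: [0.6216, 0.2731, 0.2221]
eef_rot: [-154.9, 0.3, 11.0]
contact_force: [0.3, -1.3, -0.4]
width: 0.0005
grasp_force: 0.0
```

```bash
python3 btn.py
```

```text
[0.62161953 0.27312748 0.22212352] [-154.86550984    0.34270692   10.98053196] [ 4.8 35.3 63.8 25.1 84.7 80.7] [ 0.3 -1.3 -0.4]
contact TCP [0.616734   0.30043756 0.04498154] inward in tool units/10mm [-0.    -0.087  0.322]
high [0.6216 0.2751 0.2256] turn [-0.02  0.07  0.01] shift [ 0.01 -0.11 -0.08]
hover [0.6203 0.2815 0.0679] turn [-0.02  0.07  0.01] shift [0.01 1.92 4.78]
near [0.6175 0.2966 0.0496] turn [-0.02  0.07  0.01] shift [0.01 1.71 5.55]
up .1 now [-0.02 -1.42 -3.02]
```

Emit:
step_arm(
  commands=[
    [[0,0.2,0.5,0,0.07,0,0],[0,0.32,0.8,0,0,0,0],[0,0.32,0.8,0,0,0,0],[0,0.32,0.8,0,0,0,0],[0,0.32,0.8,0,0,0,0],[0,0.28,0.7,0,0,0,0],[0,0.16,0.38,0,0,0,0],[0,0,0,0,0,0,0]],
  ],
)

```text
time: 32.22
position: [0.6189, 0.2794, 0.0653]
eef_rot: [-154.9, 0.3, 10.6]
contact_force: [-0.5, -0.7, -0.5]
width: 0.0003
grasp_force: 0.0
```

Emit:
step_arm(
  commands=[
    [[0,-0.08,0.3,0,0,0,0],[0,-0.08,0.3,0,0,0,0],[0,-0.04,0.15,0,0,0,0],[0,0,0,0,0,0,0],[0,0,0,0,0,0,0]],
  ],
)

```text
time: 32.63
position: [0.62, 0.2936, 0.0535]
eef_rot: [-155.0, -0.3, 10.5]
contact_force: [-1.2, -12.4, 12.0]
width: 0.0004
grasp_force: 8.4
```

```bash
python3 btn.py
```

```text
[0.61998453 0.29362648 0.05346906] [-155.0019904    -0.33799551   10.54601001] [ 6.6 43.7 75.7 27.8 64.9 73.1] [ -1.2 -12.4  12. ]
contact TCP [0.616734   0.30043756 0.04498154] inward in tool units/10mm [-0.    -0.087  0.322]
high [0.6216 0.2751 0.2256] turn [ 0.   -0.07 -0.01] shift [-0.06 -1.87 -5.46]
hover [0.6203 0.2815 0.0679] turn [ 0.   -0.07 -0.01] shift [-0.06  0.16 -0.61]
near [0.6175 0.2966 0.0496] turn [ 0.   -0.07 -0.01] shift [-0.06 -0.05  0.17]
up .1 now [ 0.02 -1.41 -3.02]
```

Emit:
step_arm(
  commands=[
    [[0,0.017,-0.064,0,0,0,0],[0,0,0,0,0,0,0],[0,0,0,0,0,0,0]],
  ],
)

```text
time: 32.88
position: [0.6198, 0.2935, 0.0537]
eef_rot: [-154.9, -0.3, 10.5]
contact_force: [1.2, -6.7, 7.1]
width: 0.0003
grasp_force: 4.7
```

Emit:
step_arm(
  commands=[
    [[0,0.017,-0.064,0,0,0,0],[0,0,0,0,0,0,0],[0,0,0,0,0,0,0]],
  ],
)

```text
time: 33.13
position: [0.6197, 0.2928, 0.0544]
eef_rot: [-154.9, -0.2, 10.5]
contact_force: [4.5, -2.3, 2.6]
width: 0.0002
grasp_force: 2.3
```

Emit:
step_arm(
  commands=[
    [[0,0.017,-0.064,0,0,0,0],[0,0,0,0,0,0,0],[0,0,0,0,0,0,0]],
  ],
)

```text
time: 33.38
position: [0.6189, 0.2917, 0.0553]
eef_rot: [-154.8, -0.1, 10.5]
contact_force: [2.5, -1.2, 3.8]
width: 0.0003
grasp_force: 2.0
```

Emit:
step_arm(
  commands=[
    [[0,0.017,-0.064,0,0,0,0],[0,0,0,0,0,0,0],[0,0,0,0,0,0,0]],
  ],
)

```text
time: 33.63
position: [0.6186, 0.2904, 0.0565]
eef_rot: [-154.8, 0.0, 10.6]
contact_force: [1.2, -0.8, 3.1]
width: 0.0005
grasp_force: 1.6
```

Emit:
step_arm(
  commands=[
    [[0,0.025,-0.096,0,0,0,0],[0,0,0,0,0,0,0],[0,0,0,0,0,0,0]],
  ],
)

```text
time: 33.88
position: [0.6185, 0.2884, 0.0585]
eef_rot: [-154.8, 0.1, 10.6]
contact_force: [0.4, -0.7, 2.3]
width: 0.0007
grasp_force: 1.0
```

The force profile (stop at 17 N, then a spring of about 4 to 2 N over 7 mm) shows that the button was fully down. Retract now.

Emit:
step_arm(
  commands=[
    [[0,0.04,-0.15,0,0,0,0],[0,0.1,-0.4,0,0,0,0],[0,0.1,-0.5,0,0,0,0],[0,-0.2,-0.8,0,0,0,0],[0,-0.3,-0.8,0,0,0,0],[0,-0.3,-0.8,0,0,0,0],[0,-0.3,-0.8,0,0,0,0],[0,-0.3,-0.8,0,0,0,0]],
  ],
)

```text
time: 34.55
position: [0.6248, 0.255, 0.2123]
eef_rot: [-154.9, 0.0, 10.5]
contact_force: [-0.9, 0.0, 0.4]
width: 0.0004
grasp_force: 0.0
```

Emit:
step_arm(
  commands=[
    [[0,-0.3,-0.8,0,0,0,0],[0,-0.2,-0.5,0,0,0,0],[0,0,0,0,0,0,0],[0,0,0,0,0,0,0],[0,0,0,0,0,0,0],[0,0,0,0,0,0,0]],
  ],
)

```text
time: 35.05
position: [0.625, 0.2528, 0.2506]
eef_rot: [-154.9, 0.2, 10.5]
contact_force: [-0.5, -0.5, -0.0]
width: 0.0004
grasp_force: 0.0
```

Run:
```python
from h import *
s=vision.snapshot("scene");T=np.array([.5416,.2406]);th=np.radians(100.78);R=np.array([[np.cos(th),-np.sin(th)],[np.sin(th),np.cos(th)]])
X=lambda x,y,z:np.r_[T+R@[x/1e3,y/1e3],z/1e3]
for x in(-38,-22):
    an=np.arange(-52,-20,4.);uv=proj(s,[X(x,50+28*np.sin(np.radians(a)),71.2+28*np.cos(np.radians(a))) for a in an]).astype(np.float32)
    print(x,cv2.remap(s["image"][...,0].astype(np.float32),uv[:,:1],uv[:,1:],1).ravel().round())
a=cv2.imread("pics/scene0.png").astype(int);d=abs(s["image"]-a).max(2)
n,l,st,ce=cv2.connectedComponentsWithStats((d>45).astype(np.uint8));print("changed",[st[i].tolist() for i in range(1,n) if st[i,4]>15])
print(env.observe()["position"],env.observe()["contact_force"])
```

```text
-38 [59. 59. 59. 59. 59. 59. 58. 58.]
-22 [50. 44. 44. 48. 50. 53. 55. 57.]
changed [[302, 0, 8, 8, 43], [366, 0, 53, 40, 862], [465, 0, 43, 60, 1664], [311, 2, 72, 63, 2179], [290, 9, 29, 25, 455], [321, 35, 3, 9, 19], [453, 41, 44, 38, 640], [254, 42, 11, 27, 200], [440, 55, 9, 5, 32], [261, 56, 29, 36, 597], [276, 59, 26, 16, 178], [310, 62, 137, 178, 10625], [302, 69, 6, 10, 44], [502, 70, 7, 11, 49], [435, 73, 7, 11, 57], [446, 74, 25, 7, 46], [451, 79, 40, 29, 179], [441, 84, 9, 15, 90], [496, 89, 9, 11, 61], [446, 193, 9, 11, 63], [221, 247, 58, 24, 1014]]
[0.62501977 0.25287627 0.25066496] [0.24852408 0.17391382 0.31945662]
```

```bash
python3 -c "
from rig import job
print(job.hand_in())"
```

```text
the job is handed in; nothing more can be done
None
```

The job is handed in at about 35 s: the bottle was rolled label-up to within about 1° on the mat, then laid on the rest and released within about 1–2 mm of centre with the label near up, and the button was then pressed to its stop and released; the arm hid the bottle in my last look, so I did not see it again after the press.

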